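Put the stray reagent bottles away in the bottle caddy

ROBOT

A 6-joint arm with a two-finger parallel gripper is mounted at the origin on a cart in front of the work surface, level with it; the furniture and walls round the work are solid. World frame = base frame: x ahead of the robot, y to its left, z up, the work surface at z = 0. Lengths are in m, angles in rad, forces in N, time in s.
With the tool pointing down it reaches from about 0.35 to 0.975 m from the base axis. Payload 4.9 kg.
Tool frame: the origin (TCP) lies midway between the tips of the shut fingers; the grasp point (between the pads) lies 19 mm behind it (manip.grip_point_offset is the distance from the TCP to the grasp point, in m); z points along the fingers, y is the direction in which the jaws open and shut (so a half turn about z gives the same grasp; the last joint's range is limited). The gripper opens to 85 mm and grips with 20 to 120 N. Pads are 22 mm wide; open, the fingers measure 114 mm over their backs; the gripper's body (76 mm by 85 mm) begins 54 mm behind the grasp point. The pads swing forward as they close: fully open they stand 13 mm farther back than shut.
Start: joints at [-1.395, 0.053, 1.613, -0, 1.476, -0.119], TCP at [0.182, -0.598, 0.231] pointing down, gripper open.
Joint ranges: [-3.01, 3.01], [-1.01, 2.22], [0.06, 2.58], [-1.02, 4.17], [0.09, 2.62], [-3.14, 3.14]. Speed limits (rad/s): [2.57, 2.57, 3.14, 3.14, 3.14, 3.14].

INTERFACE

Orientations are given as a unit quaternion [w, x, y, z].
In Python, from plant import manip gives the robot as it stands. The module is installed in compiled form; this text tells all that it offers.
- The arm moves only by the tool send_rows, never from a script. Its argument "steps" is a list of rows, each a list of 6 numbers: the shift along the tool's x, y, z in m, then the turn, a rotation vector about the tool's x, y, z in degrees. In form: [[dx, dy, dz, wx, wy, wz], ...]. A call has 1 to 8 rows; each row shifts and turns the commanded pose from where the row before left it, along the tool's axes as they then stand; what a row does not reach is not made up. A row lasts 1/8 s, in which the tool goes at most 62.5 mm and 10.7 degrees, less where a joint would pass 70% of its speed; a pose out of reach is approached as far as the arm can. A call is refused whole if a number of a shift passes 0.0625 or a number of a turn 10.7, either way. A call with a gripper value outside its range is refused whole. "grip" is the opening, from 0 (shut) to 1 (fully open), set as the call begins (left out, the last holds). The fingers move at their own pace and stop on an object; the grip force is fixed at half the most. Time passes only in rows, so rows that do not move let the fingers close. It gives the time, the measured TCP pose, the force and the opening at its end, in the units of the state.
- manip.state(): the state, without advancing time (a new reading comes with each control period).
- manip.grab_frame(name): name is "scene" or "top"; returns the picture (384x512x3 uint8, blue, green, red); there is no depth.
- manip.get_calibration(name): a dict with "K" (3x3 intrinsics, pixels), "R" (3x3) and "t" (3): a world point X has camera coordinates R X + t. Camera axes: x right, y down, z forward; pixel columns grow to the right and rows downward; lengths in m; the calibration is good to about 2 mm. A picture is of the moment at which its call begins. get_calibration takes no time and is no camera call.
- manip.job_done(): hands the job in, once; it reports no verdict.
The state is a dict: "time": time; "joint_pos": joint angles; "joint_vel": joint speeds; "joint_efforts": joint torques, N m; "tool_pos": TCP position; "tool_rot": TCP orientation; "contact_force": force on the tool from outside, world axes, zero at the start; "ft_torque": the same for the moment, N m; "gripper_width": opening from 0.0 (shut) to 1.0 (fully open).
Only numpy, scipy, OpenCV 4.12 (cv2) and the standard library are available. Lean on these libraries where they do the work, as an engineer would, in place of code of your own. Each camera call takes 0.05 s, during which the arm holds its last target.

TASK

Put away the three reagent bottles that stand loose on the bare bench: stand each one upright in the caddy, in the cup made for it (the large clear bottle in the widest cup, the medium brown one in the middle-sized cup, the small brown one in the narrowest), setting it down on the caddy floor rather than dropping it and not knocking any over. The matching bottles on the steel tray are in use: leave them standing where they are.

Things in the scene. Friction and masses are not known exactly. Their poses are not given: they have to be found in the camera images.
- large_bottle: the large bottle to put away: clear glass screw-cap bottle with pale contents and a white cap, round, 58 mm in diameter, 103 mm tall with its cap, straight-sided up to about 57 mm above its foot, then tapering to the cap, which is 37 mm in diameter and takes the top 20 mm; loose, standing upright on the bare bench. Origin: centre of its underside; z up along the bottle.
- medium_bottle: the medium bottle to put away: larger brown glass screw-cap bottle with a black cap, round, 50 mm in diameter, 86 mm tall with its cap, straight-sided up to about 43 mm above its foot, then tapering to the cap, which is 33 mm in diameter and takes the top 20 mm; loose, standing upright on the bare bench. Origin: centre of its underside; z up along the bottle.
- small_bottle: the small bottle to put away: smaller brown glass screw-cap bottle with a black cap, round, 38 mm in diameter, 68 mm tall with its cap, straight-sided up to about 28 mm above its foot, then tapering to the cap, which is 29 mm in diameter and takes the top 20 mm; loose, standing upright on the bare bench. Origin: centre of its underside; z up along the bottle.
- tray_large_bottle: look-alike that stays: the same 58 mm x 103 mm bottle as the large one, but standing loose on the steel tray. Origin: centre of its underside; z up.
- tray_medium_bottle: look-alike that stays: the same 50 mm x 86 mm bottle as the medium one, but standing loose on the steel tray. Origin: centre of its underside; z up.
- tray_small_bottle: look-alike that stays: the same 38 mm x 68 mm bottle as the small one, but standing loose on the steel tray. Origin: centre of its underside; z up.
- cup_wide: cup for the large bottle: fixed white ring-shaped cup, bore 70 mm, 76 mm across outside, 20 mm high. One of three, in any order, side by side (78 mm between centres) in a row in a fixed shallow metal caddy, 251 x 89 mm, walls 14 mm high. Origin: bore centre at its underside, on the caddy floor (4 mm above the bench) where the bottle stands; x runs along the row, z up.
- cup_middle: cup for the medium bottle: fixed white ring-shaped cup, bore 61 mm, 76 mm across outside, 20 mm high. One of three, in any order, side by side (78 mm between centres) in a row in a fixed shallow metal caddy, 251 x 89 mm, walls 14 mm high. Origin: bore centre at its underside, on the caddy floor (4 mm above the bench) where the bottle stands; x runs along the row, z up.
- cup_narrow: cup for the small bottle: fixed white ring-shaped cup, bore 50 mm, 76 mm across outside, 20 mm high. One of three, in any order, side by side (78 mm between centres) in a row in a fixed shallow metal caddy, 251 x 89 mm, walls 14 mm high. Origin: bore centre at its underside, on the caddy floor (4 mm above the bench) where the bottle stands; x runs along the row, z up.
- tray: fixed shallow stainless tray, 119 mm (x) by 229 mm (y, its long side), rim 18 mm high, on which the three bottles that stay are standing. Origin: centre of its underside. Caddy and tray stand on opposite sides, either way round, the loose bottles between them.
Mind the look-alikes: they are no part of the job. Leave any blue or purple look-alike of the large_bottle alone.

How it is judged:
At the end, for the whole second after the job is handed in: Each of the three bench bottles stands upright (within 0.12 rad) in its own cup, its foot within 10 mm of the cup's centre and within 6 mm of the caddy floor's height, released and at rest; the three bottles on the tray stand upright within 20 mm of where they stood (horizontal distance between large_bottle and cup_wide below 0.01 m and z of large_bottle in the frame of cup_wide between -0.006 and 0.006 m and angle between each of large_bottle, medium_bottle, small_bottle's own z axis and vertical below 0.12 rad and linear speed of each of large_bottle, tray_large_bottle, medium_bottle, tray_medium_bottle, small_bottle, tray_small_bottle below 0.02 m/s and angular speed of each of large_bottle, medium_bottle, small_bottle below 0.5 rad/s and distance of each of tray_large_bottle, tray_medium_bottle, tray_small_bottle from where it was at the start of the episode below 0.02 m and angle between each of tray_large_bottle, tray_medium_bottle, tray_small_bottle's own z axis and vertical below 0.15 rad and horizontal distance between medium_bottle and cup_middle below 0.01 m and z of medium_bottle in the frame of cup_middle between -0.006 and 0.006 m and horizontal distance between small_bottle and cup_narrow below 0.01 m and z of small_bottle in the frame of cup_narrow between -0.006 and 0.006 m); the robot touches nothing.
It fails at once if a bottle on the tray is taken away or pushed more than 20 mm (distance of any of tray_large_bottle, tray_medium_bottle, tray_small_bottle from where it was at the start of the episode above 0.02 m).
It fails at once if a bottle to be put away is knocked over (angle between any of large_bottle, medium_bottle, small_bottle's own z axis and vertical above 1 rad).
It fails at once if a bottle is let fall from more than about 25 mm ((contact force between large_bottle and the fingers below 0.05 N and height (world z) of large_bottle above 0.03 m and linear speed of large_bottle above 0.2 m/s) or (contact force between medium_bottle and the fingers below 0.05 N and height (world z) of medium_bottle above 0.03 m and linear speed of medium_bottle above 0.2 m/s) or (contact force between small_bottle and the fingers below 0.05 N and height (world z) of small_bottle above 0.03 m and linear speed of small_bottle above 0.2 m/s)).
It also fails if it takes over 86 s, if anything falls off the work surface, if the arm or the gripper's body presses on something with over 40 N, if the wrist force passes 120 N, or if a joint passes its speed limit or range.

## Working session

There is one attempt and no reset: what is moved stays moved. The work goes in short steps, Python scripts to look and compute and a tool call to move; the robot and the scene stay as the last step left them, time stands still between calls to the robot, and variables do not carry over. Pictures are saved under pics/ and viewed, and the job is handed in when it is done.

Besides the shell and the picture viewer there is one more tool, called after ">>>" by a JSON object that holds its "name" and its "arguments", one argument or row to a line. send_rows: Moves the arm, as the interface text tells. Its arguments: {"type":"object","properties":{"steps":{"type":"array"},"grip":{"type":"number"}},"required":["steps"]}

```bash
mkdir -p pics
python3 - <<'E'
from plant import manip
import cv2
s=manip.state()
print(s)
for n in("scene","top"):
    cv2.imwrite(f"pics/{n}0.png",manip.grab_frame(n)); c=manip.get_calibration(n); print(n,c)
print(manip.grip_point_offset)
E
```

```text
{'time': 0.0, 'joint_pos': array([-1.39499841e+00,  5.33458094e-02,  1.61431717e+00,  1.11474991e-05,
        1.47598165e+00, -1.19004057e-01]), 'joint_vel': array([ 0.0018562 ,  0.00049959, -0.00048815, -0.00035406, -0.00083454,
       -0.0007207 ]), 'joint_efforts': array([ 2.82885139e-04, -3.93683338e+01, -3.70175672e+01, -1.59381507e-04,
        7.02486388e-03,  1.01444238e-05]), 'tool_pos': array([ 0.18148442, -0.59741481,  0.23005602]), 'tool_rot': array([-1.02573301e-03,  9.89155688e-01,  1.46867196e-01, -2.35850906e-05]), 'contact_force': array([-0.25658067,  0.49198999, -0.00402112]), 'ft_torque': array([-0.05100707, -0.03352727,  0.00771114]), 'gripper_width': 0.9964829890410088}
scene {'K': array([[421.7393624 ,   0.        , 252.01026239],
       [  0.        , 421.7393624 , 190.15615428],
       [  0.        ,   0.        ,   1.        ]]), 'R': array([[-0.77243598, -0.63505984, -0.00645385],
       [-0.37640045,  0.46596109, -0.8007515 ],
       [ 0.51153236, -0.61610004, -0.59896192]]), 't': array([0.39081467, 0.21071071, 1.05027205])}
top {'K': array([[409.65371784,   0.        , 254.30395544],
       [  0.        , 409.65371784, 190.05171704],
       [  0.        ,   0.        ,   1.        ]]), 'R': array([[ 0.02581424, -0.99952857,  0.01662104],
       [-0.98150577, -0.02849661, -0.18929969],
       [ 0.18968409, -0.01142702, -0.98177868]]), 't': array([0.00370522, 0.49514468, 1.11946201])}
0.0187
```

View pics/scene0.png

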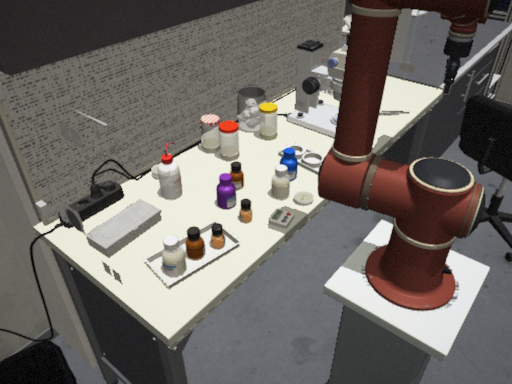

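View pics/top0.png

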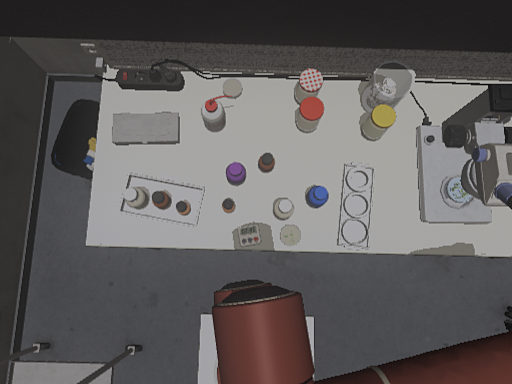

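Candidates in the top view:
- Large clear bottle: bench (284,208). The look-alikes are tray (135,197), blue (318,195) and purple (235,172).
- Medium brown: bench (267,161), versus tray (162,199).
- Small brown: bench (228,205), versus tray (183,207).

I'll check these in close crops.

Run:
```python
import cv2
a=cv2.imread("pics/top0.png")
cv2.imwrite("pics/topc.png",cv2.resize(a[140:255,200:400],None,fx=4,fy=4,interpolation=cv2.INTER_CUBIC))
a=cv2.imread("pics/scene0.png")
cv2.imwrite("pics/scenec.png",cv2.resize(a[130:270,195:355],None,fx=4,fy=4,interpolation=cv2.INTER_CUBIC))
```

```text
(no output)
```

View pics/topc.png

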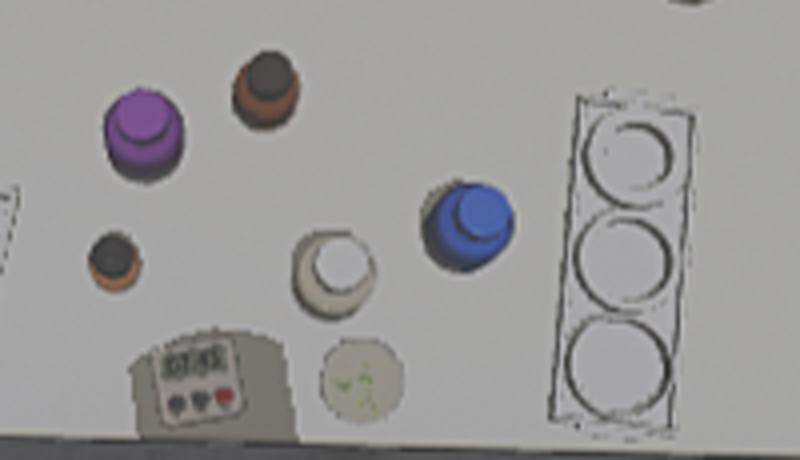

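View pics/scenec.png

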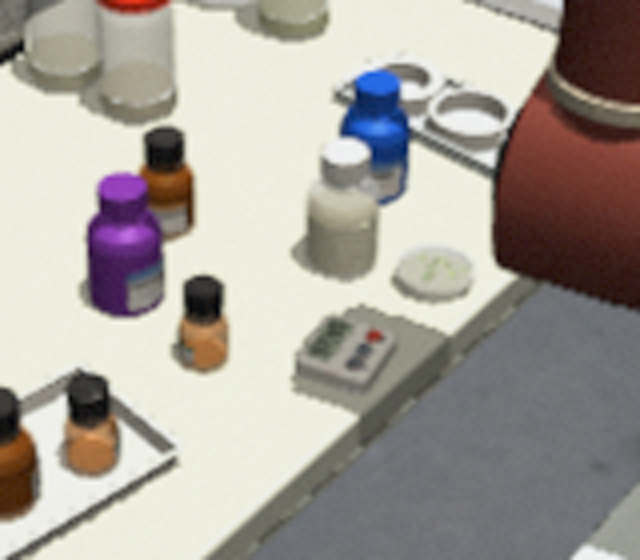

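```bash
cat > h.py <<'E'
import numpy as np,cv2
from plant import manip
C={n:manip.get_calibration(n) for n in("scene","top")}
def P(n):
    c=C[n]; return c["K"]@np.c_[c["R"],c["t"]]
def proj(n,X):
    q=P(n)@np.r_[np.array(X,float).T,np.ones((1,len(X)))]; return (q[:2]/q[2]).T
def tri(pt,ps):
    X=cv2.triangulatePoints(P("top"),P("scene"),np.array(pt,float).reshape(2,1),np.array(ps,float).reshape(2,1))[:,0]
    return X[:3]/X[3]
def onplane(n,uv,z):
    c=C[n]; d=c["R"].T@np.linalg.solve(c["K"],np.r_[uv,1.]); o=-c["R"].T@c["t"]
    return o+d*(z-o[2])/d[2]
def circ(x,y,z,r): 
    a=np.linspace(0,2*np.pi,60); return np.c_[x+r*np.cos(a),y+r*np.sin(a),0*a+z]
def top2(p): return (200+p[0]/4-.375,140+p[1]/4-.375)
def sc2(p): return (195+p[0]/4-.375,130+p[1]/4-.375)
E
python3 - <<'E'
from h import *
np.set_printoptions(precision=4,suppress=True)
B={"large":((341,264),(346,153)),"medium":((270,77),(165,142)),"small":((114,256),(204,289)),"blue":((485,212),(378,87)),"purple":((142,115),(124,189))}
for k,(a,b) in B.items():
    X=tri(top2(a),sc2(b)); print(k,X, proj("top",[X])-top2(a),onplane("top",top2(a),{"large":.103,"medium":.086,"small":.068}.get(k,.103)))
for k,p in {"w":(617,366),"m":(623,264),"n":(631,163)}.items(): print(k,onplane("top",top2(p),.024))
for p in [(402,78),(468,114)]: print(onplane("scene",sc2(p),.024))
E
```

```text
large [ 0.4452 -0.0654  0.0987] [[-0.1702 -0.2952]] [ 0.4438 -0.0655  0.103 ]
medium [ 0.5807 -0.0152  0.078 ] [[-0.3138 -0.4984]] [ 0.5771 -0.0158  0.086 ]
small [0.4527 0.0903 0.0613] [[-0.2775 -0.4543]] [0.4504 0.0892 0.068 ]
blue [ 0.4852 -0.1638  0.0938] [[-0.2469 -0.4329]] [ 0.4822 -0.1629  0.103 ]
purple [0.5446 0.0723 0.0974] [[-0.0625 -0.0982]] [0.5429 0.0719 0.103 ]
w [ 0.3879 -0.271   0.024 ]
m [ 0.4619 -0.2769  0.024 ]
n [ 0.537  -0.2843  0.024 ]
[ 0.5421 -0.2837  0.024 ]
[ 0.4645 -0.2704  0.024 ]
```

```bash
cat > ov.py <<'E'
from h import *
def overlay(n,img,items,box,f,name):
    x0,y0,x1,y1=box
    im=cv2.resize(img[y0:y1,x0:x1],None,fx=f,fy=f,interpolation=cv2.INTER_CUBIC)
    for pts,col in items:
        q=(proj(n,pts)-[x0,y0]+.5)*f-.5
        cv2.polylines(im,[np.round(q*8).astype(np.int32)],False,col,1,cv2.LINE_AA,3)
    cv2.imwrite(name,im)
def bottle(x,y,R,H,rc,hs,col,z0=0): return [(circ(x,y,z0,R),col),(circ(x,y,z0+hs,R),col),(circ(x,y,z0+H,rc),col),(circ(x,y,z0+H-.02,rc),col)]
L=(.029,.103,.0185,.057);M=(.025,.086,.0165,.043);S=(.019,.068,.0145,.028)
def caddy(cx,cy,th,col):
    u=np.array([np.cos(th),np.sin(th)]);v=np.array([-u[1],u[0]]);c=np.array([cx,cy]);o=[]
    for z in(0,.014):
        o.append((np.array([np.r_[c+a*.1255*u+b*.0445*v,z] for a,b in[(1,1),(1,-1),(-1,-1),(-1,1),(1,1)]]),col))
    for k,r in((-1,.035),(0,.0305),(1,.025)):
        p=c+k*.078*u
        o+= [(circ(*p,.024,.038),(0,255,0)),(circ(*p,.024,r),col),(circ(*p,.004,r),(255,0,0))]
    return o
E
cat > o1.py <<'E'
from ov import *
it=[]
it+=bottle(.4438,-.0655,*L,(0,0,255))+bottle(.5771,-.0158,*M,(0,0,255))+bottle(.4504,.0892,*S,(0,0,255))
it+=caddy(.4625,-.2770,np.arctan2(-.0133,.149),(0,0,255))
overlay("top",cv2.imread("pics/top0.png"),it,(200,140,385,255),4,"pics/o1t.png")
overlay("scene",cv2.imread("pics/scene0.png"),it,(195,130,355,270),4,"pics/o1s.png")
E
python3 o1.py
```

```text
(no output)
```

View pics/o1t.png

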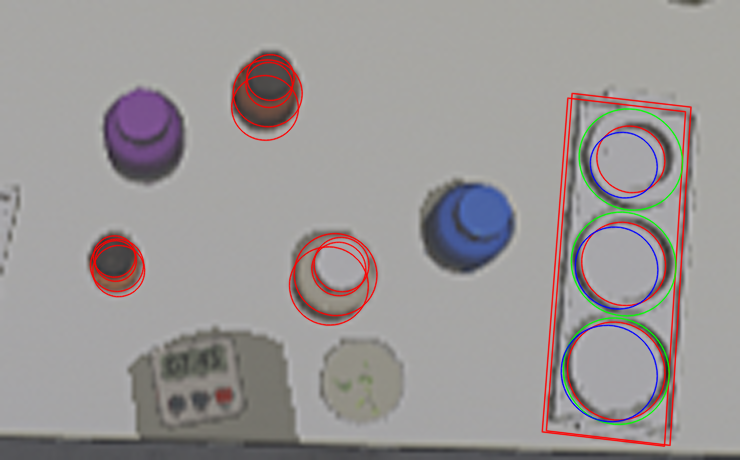

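View pics/o1s.png

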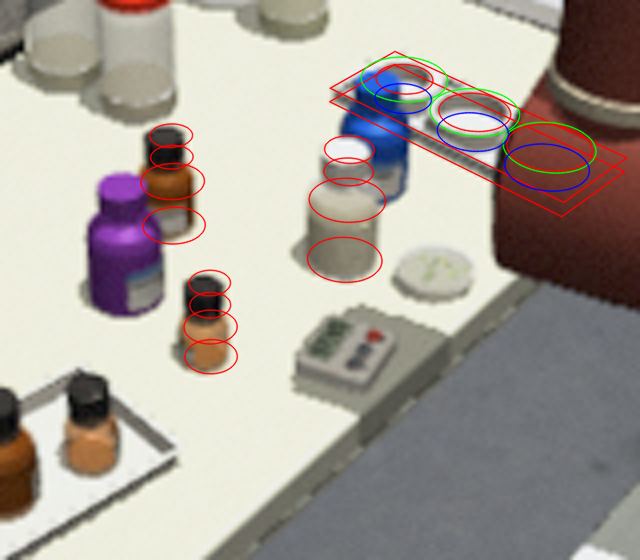

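Run:
```python
from ov import *
a=cv2.imread("pics/top0.png");b=cv2.imread("pics/scene0.png")
t=cv2.imread("pics/top0.png")
s=manip.state()
print(proj("top",[s["tool_pos"],[0,0,0]]),proj("scene",[s["tool_pos"],[0,0,0]]))
tx,ty=.4585,.232
rect=lambda z:np.array([[tx+i*.0595,ty+j*.1145,z] for i,j in[(1,1),(1,-1),(-1,-1),(-1,1),(1,1)]])
it=[(rect(0),(0,0,255)),(rect(.018),(255,0,0))]
overlay("top",a,it,(85,140,240,260),5,"pics/tray_t.png")
it=[(circ(0,0,z,.1),(0,255,0)) for z in(0,.02)]+[(np.array([s["tool_pos"],s["tool_pos"]+[0,0,.1]]),(0,255,255))]
overlay("scene",b,it,(320,0,512,384),2,"pics/base_s.png")
```

```text
[[521.39021838 317.34891884]
 [255.6598355  371.2439855 ]] [[445.03849366  91.78648362]
 [408.94286845 274.76756543]]
```

View pics/tray_t.png

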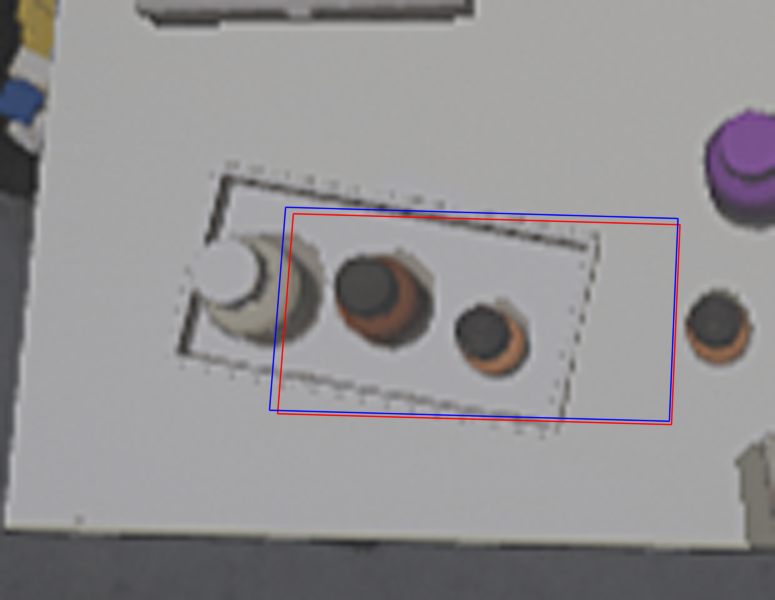

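View pics/base_s.png

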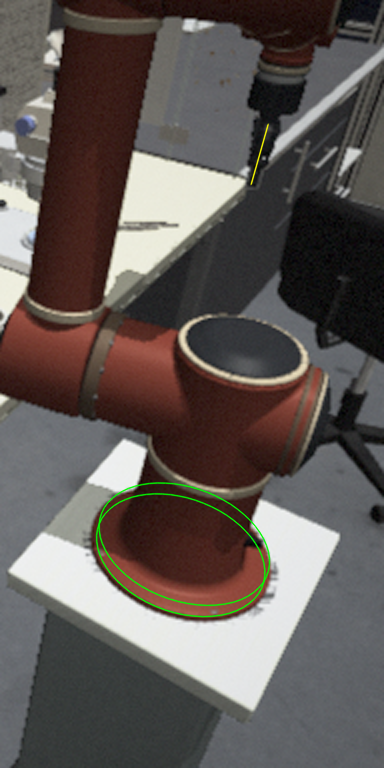

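>>> {"name": "send_rows", "arguments": {
  "steps": [
    [0, 0, 0, 0, 0, 8.45],
    [0, 0, 0, 0, 0, 8.45],
    [0.035, -0.03, 0, 0, 0, 0],
    [0.04, -0.04, 0, 0, 0, 0],
    [0.04, -0.04, 0, 0, 0, 0],
    [0.04, -0.04, 0, 0, 0, 0],
    [0.04, -0.04, 0, 0, 0, 0],
    [0.04, -0.04, 0, 0, 0, 0]
  ],
  "grip": 0.7
}}

```text
time: 1.1
tool_pos: [0.4175, -0.3664, 0.2308]
tool_rot: [-0.0, 1.0, -0.0, -0.0]
contact_force: [0.4, -1.0, -0.9]
gripper_width: 0.702
```

>>> {"name": "send_rows", "arguments": {
  "steps": [
    [0.03, -0.045, 0, 0, 0, 0],
    [0, -0.05, 0, 0, 0, 0],
    [0, -0.05, 0, 0, 0, 0],
    [0, -0.05, 0, 0, 0, 0],
    [0, -0.05, 0, 0, 0, 0],
    [0, -0.05, 0, 0, 0, 0],
    [0, -0.045, 0, 0, 0, 0],
    [0, -0.03, 0, 0, 0, 0]
  ]
}}

```text
time: 2.1
tool_pos: [0.4461, 0.0038, 0.2309]
tool_rot: [-0.0, 1.0, 0.001, -0.0]
contact_force: [0.2, -0.8, -0.2]
gripper_width: 0.699
```

Run:
```python
from h import *
s=manip.state();print(s["time"],s["tool_pos"],s["tool_rot"],s["joint_pos"],s["gripper_width"])
for n in C: cv2.imwrite(f"pics/{n}1.png",manip.grab_frame(n))
```

```text
2.1 [0.4461173  0.00380422 0.2308576 ] [-1.24156003e-04  9.99999745e-01  6.65810093e-04 -2.24803193e-04] [-1.58677655e-01 -3.98380119e-01  2.01023067e+00  1.73970405e-04
  1.53022541e+00  1.41077995e+00] 0.6987616980719252
```

View pics/scene1.png

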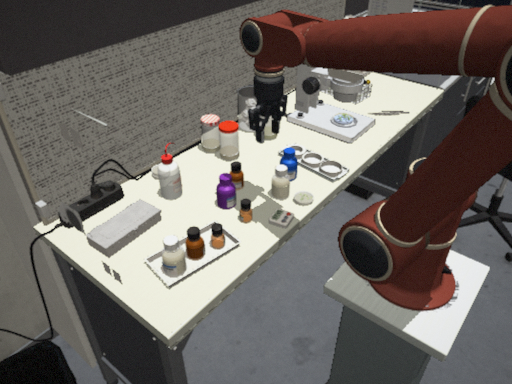

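View pics/top1.png

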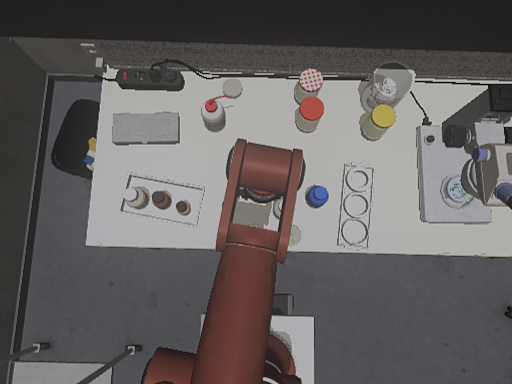

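Run:
```python
from ov import *
s=manip.state();p=s["tool_pos"]
it=[(np.array([p,p+[0,0,.1]]),(0,255,255)),(np.array([p+[0,-.03,0],p+[0,.03,0]]),(0,255,255))]+caddy(.4625,-.2770,np.arctan2(-.0133,.149),(0,0,255))
b=cv2.imread("pics/scene1.png");a=cv2.imread("pics/top0.png")
overlay("scene",b,it,(245,80,355,190),7,"pics/c_s1.png")
overlay("scene",b,[],(275,140,355,185),9,"pics/c_s2.png")
overlay("top",a,[],(330,155,385,255),6,"pics/c_t2.png")
```

```text
(no output)
```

View pics/c_s1.png

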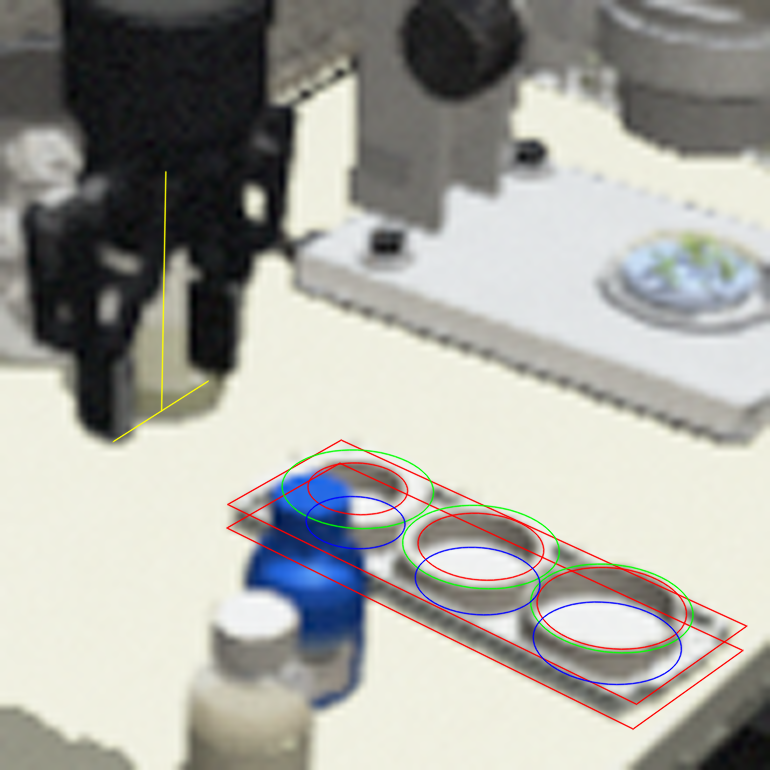

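View pics/c_s2.png

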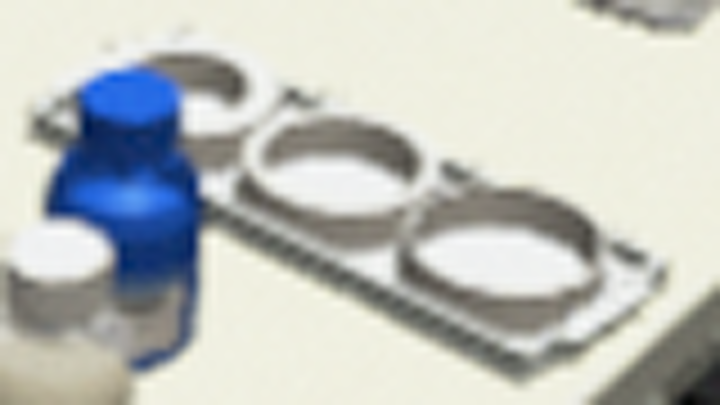

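View pics/c_t2.png

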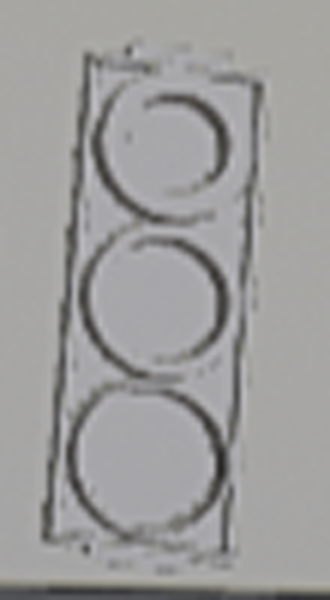

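Run:
```python
from h import *
np.set_printoptions(precision=4,suppress=True)
g=lambda p:(330+(p[0]+.5)/6-.5,155+(p[1]+.5)/6-.5)
for k,l,r,y,rad in(("n",93,230,148,.025),("m",79,229,305,.0305),("w",66,228,460,.035)):
    a=onplane("top",g((l,y)),.004);b=onplane("top",g((r,y)),.024)
    print(k,a,a[1]-.038,b,b[1]+rad, onplane("top",g((l,y)),.024)[1]-.038)
# camera centres
for n in C: print(n,-C[n]["R"].T@C[n]["t"])
# caddy corners top
q=[onplane("top",g(p),.014) for p in((90,60),(260,83),(225,550),(46,540))]
print(np.array(q),[np.linalg.norm(q[i]-q[i-1]) for i in range(4)],np.mean(q,0))
h=lambda p:(275+(p[0]+.5)/9-.5,140+(p[1]+.5)/9-.5)
for p in((340,167),(502,245)): print(onplane("scene",h(p),.024))
q=[onplane("scene",h(p),.014) for p in((662,272),(525,375),(38,120))];print(q,[np.linalg.norm(q[i]-q[i-1]) for i in range(3)])
```

```text
n [ 0.5439 -0.253   0.004 ] -0.2910125188266109 [ 0.5413 -0.3155  0.024 ] -0.29048218762341516 -0.2862407487196311
m [ 0.4647 -0.2448  0.004 ] -0.28283204374489884 [ 0.4636 -0.3129  0.024 ] -0.28240670190833916 -0.27819790714432024
w [ 0.3885 -0.2374  0.004 ] -0.2753516407744193 [ 0.3887 -0.3104  0.024 ] -0.27541928224458834 -0.27084335922258024
scene [-0.1561  0.7971  0.8003]
top [0.2735 0.0306 1.1927]
[[ 0.5863 -0.2499  0.014 ]
 [ 0.5771 -0.3343  0.014 ]
 [ 0.3466 -0.3107  0.014 ]
 [ 0.349  -0.225   0.014 ]] [np.float64(0.23857825312983738), np.float64(0.08491795174549385), np.float64(0.23170343244190705), np.float64(0.08581371920519178)] [ 0.4647 -0.28    0.014 ]
[ 0.4627 -0.272   0.024 ]
[ 0.3872 -0.2643  0.024 ]
[array([ 0.3391, -0.2994,  0.014 ]), array([ 0.3446, -0.2111,  0.014 ]), array([ 0.5814, -0.2406,  0.014 ])] [np.float64(0.24938455923328473), np.float64(0.08853962828393319), np.float64(0.23861286939481027)]
```

Run:
```python
from ov import *
np.set_printoptions(precision=4,suppress=True)
B={"large":((341,264),(346,153),.103),"medium":((270,77),(165,142),.086),"small":((114,256),(204,289),.068),"blue":((485,212),(378,87),.103),"purple":((142,115),(124,189),.103)}
for k,(a,b,z) in B.items():
    print(k,onplane("top",top2(a),z),onplane("scene",sc2(b),z))
a=cv2.imread("pics/top0.png");b=cv2.imread("pics/scene1.png")
overlay("scene",b,[],(220,155,300,225),9,"pics/b_s.png")
overlay("top",a,[],(215,145,300,220),9,"pics/b_t.png")
```

```text
large [ 0.4438 -0.0655  0.103 ] [ 0.4424 -0.0598  0.103 ]
medium [ 0.5771 -0.0158  0.086 ] [ 0.5741 -0.0057  0.086 ]
small [0.4504 0.0892 0.068 ] [0.4485 0.0973 0.068 ]
blue [ 0.4822 -0.1629  0.103 ] [ 0.478  -0.1508  0.103 ]
purple [0.5429 0.0719 0.103 ] [0.5393 0.0782 0.103 ]
```

View pics/b_s.png

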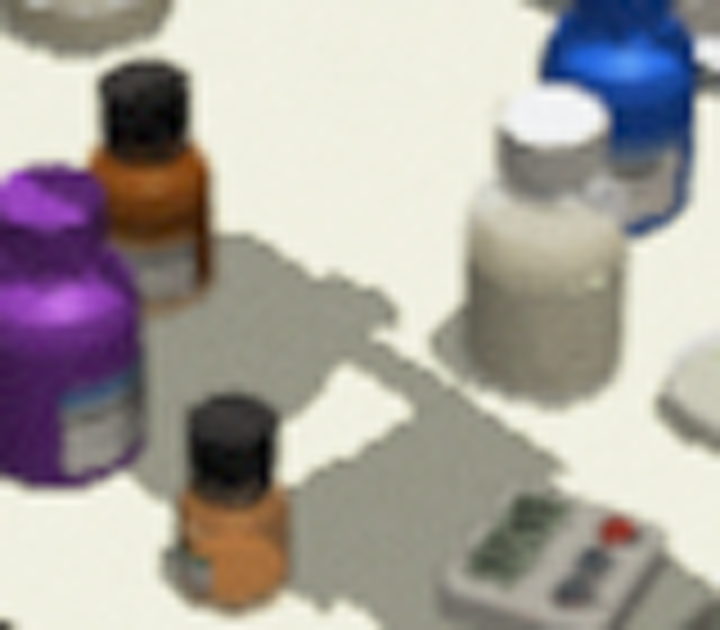

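View pics/b_t.png

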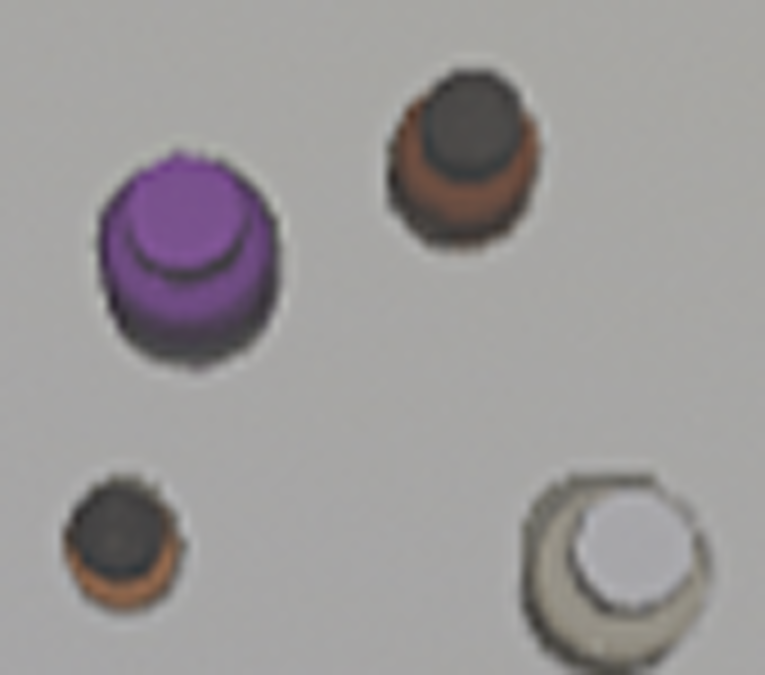

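>>> {"name": "send_rows", "arguments": {
  "steps": [
    [0.004, -0.044, 0, 0, 0, 0],
    [0, -0.044, 0, 0, 0, 0],
    [0, 0, 0.05, 0, 0, 0],
    [0, 0, 0.05, 0, 0, 0],
    [0, 0, 0.03, 0, 0, 0],
    [0, 0, 0, 0, 0, 0]
  ]
}}

```text
time: 2.95
tool_pos: [0.4483, 0.0891, 0.0982]
tool_rot: [0.0, 1.0, -0.0, -0.003]
contact_force: [0.1, -0.8, 0.6]
gripper_width: 0.696
```

```bash
cat > look.py <<'E'
import sys
from ov import *
def look(tag,box,f=9,items=[],cam="scene"):
    s=manip.state();print(s["time"],s["tool_pos"].round(4),s["tool_rot"].round(4),s["gripper_width"],s["contact_force"].round(1))
    im=manip.grab_frame(cam);cv2.imwrite(f"pics/{cam}_{tag}.png",im)
    overlay(cam,im,items,box,f,f"pics/{cam}_{tag}c.png")
    return s
E
python3 - <<'E'
from look import *
p=manip.state()["tool_pos"]
look("2",(205,130,285,210),9,[(np.array([p+[0,-.04,0],p+[0,.04,0]]),(0,255,255)),(np.array([p+[0,0,-.1],p+[0,0,.1]]),(0,255,255))])
E
```

```text
2.95 [0.4483 0.0891 0.0982] [ 3.0e-04  1.0e+00 -5.0e-04 -3.5e-03] 0.6957871362253568 [ 0.1 -0.8  0.6]
```

View pics/scene_2c.png

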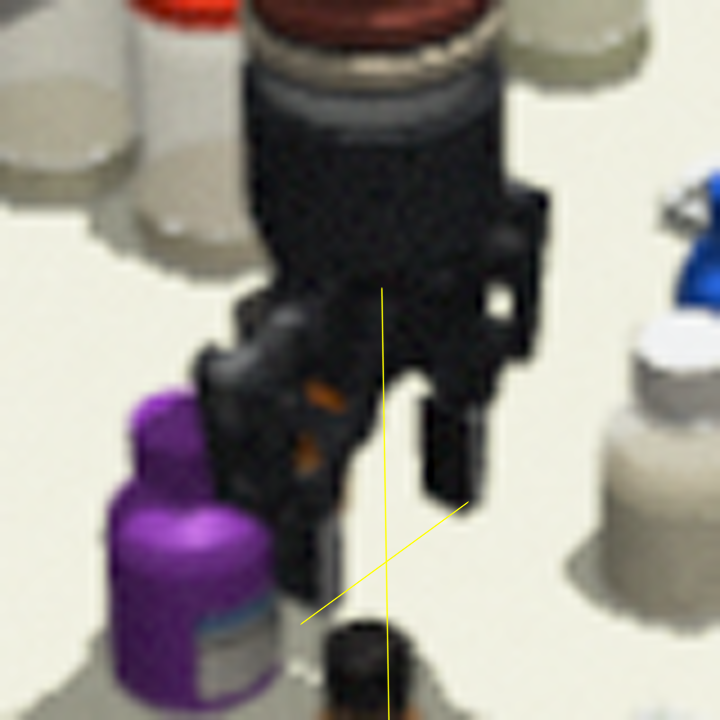

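>>> {"name": "send_rows", "arguments": {
  "steps": [
    [0.002, -0.001, 0.02, 0, 0, 0],
    [0, 0, 0.02, 0, 0, 0],
    [0, 0, 0.012, 0, 0, 0],
    [0, 0, 0, 0, 0, 0]
  ]
}}

```text
time: 3.5
tool_pos: [0.453, 0.0907, 0.0497]
tool_rot: [0.0, 1.0, -0.0, 0.0]
contact_force: [-0.7, -0.2, -0.1]
gripper_width: 0.699
```

Run:
```python
from look import *
look("3",(205,130,285,210),9,[])
```

```text
3.5 [0.453  0.0907 0.0497] [ 0.e+00  1.e+00 -2.e-04  1.e-04] 0.6994634029895785 [-0.7 -0.2 -0.1]
```

View pics/scene_3c.png

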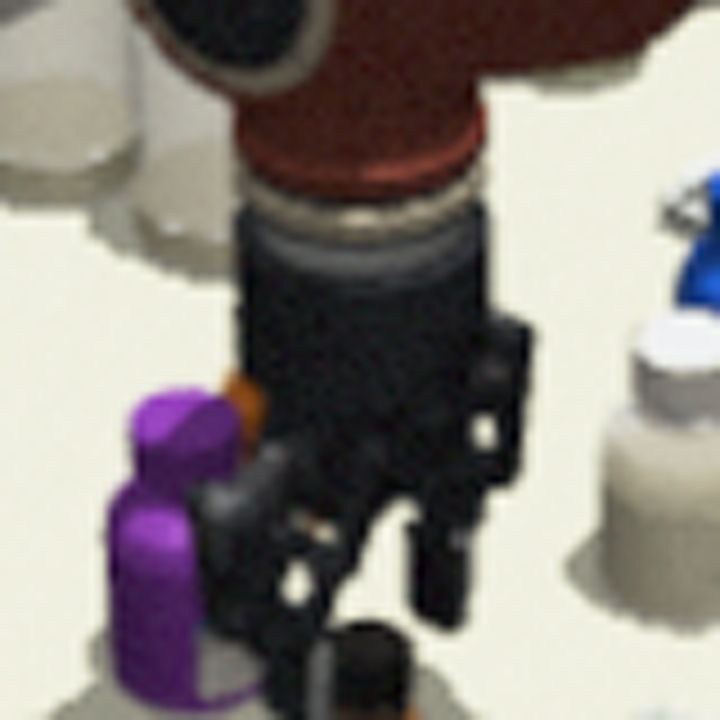

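>>> {"name": "send_rows", "arguments": {
  "steps": [
    [-0.001, 0, 0.003, 0, 0, 0],
    [0, 0, 0, 0, 0, 0],
    [0, 0, 0, 0, 0, 0],
    [0, 0, 0, 0, 0, 0],
    [0, 0, 0, 0, 0, 0],
    [0, 0, 0, 0, 0, 0]
  ],
  "grip": 0.1
}}

```text
time: 4.3
tool_pos: [0.4524, 0.091, 0.0471]
tool_rot: [-0.0, 1.0, -0.0, 0.001]
contact_force: [0.2, -0.9, 6.5]
gripper_width: 0.304
```

Run:
```python
from look import *
look("4",(205,160,285,230),9,[])
```

```text
4.3 [0.4524 0.091  0.0471] [-1.e-04  1.e+00 -1.e-04  7.e-04] 0.30367476424348117 [ 0.2 -0.9  6.5]
```

View pics/scene_4c.png

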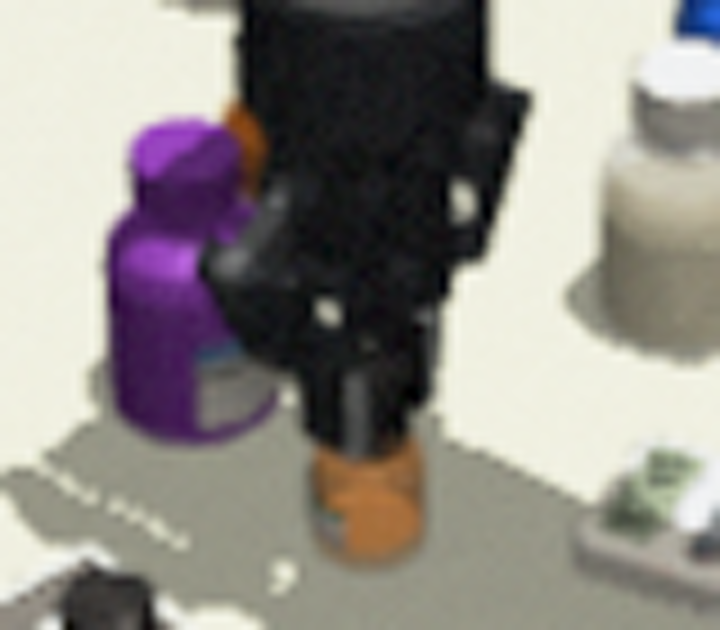

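>>> {"name": "send_rows", "arguments": {
  "steps": [
    [0, 0, -0.01, 0, 0, 0],
    [0, 0, -0.025, 0, 0, 0],
    [0, 0, -0.035, 0, 0, 0],
    [0, 0, -0.035, 0, 0, 0],
    [0, 0, -0.025, 0, 0, 0],
    [0, 0, 0, 0, 0, 0]
  ]
}}

```text
time: 5.1
tool_pos: [0.4528, 0.091, 0.1784]
tool_rot: [-0.0, 1.0, -0.0, 0.002]
contact_force: [-0.4, 0.0, -0.5]
gripper_width: 0.304
```

Run:
```python
from look import *
look("5",(205,110,285,200),8,[])
```

```text
5.1 [0.4528 0.091  0.1784] [-1.e-04  1.e+00 -1.e-04  2.e-03] 0.3040493511172016 [-0.4  0.  -0.5]
```

View pics/scene_5c.png

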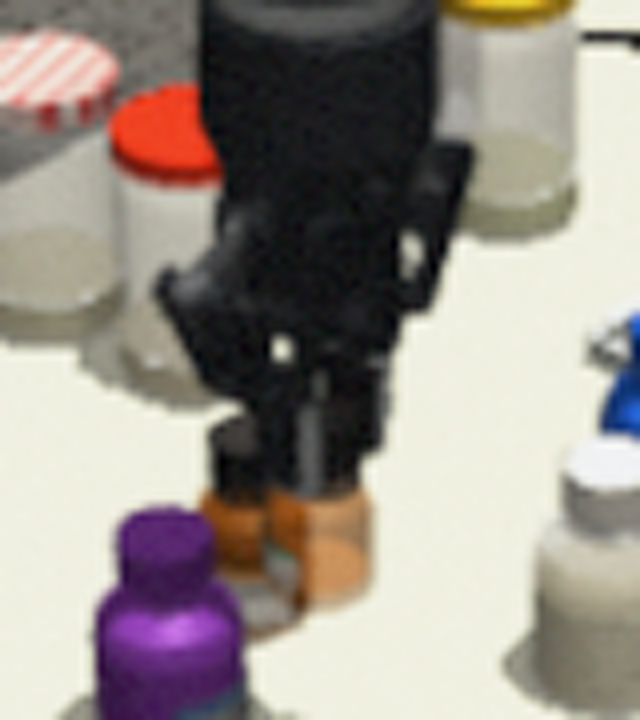

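>>> {"name": "send_rows", "arguments": {
  "steps": [
    [0.005, 0.022, 0, 0, 0, 0],
    [0.01, 0.044, 0, 0, 0, 0],
    [0.012, 0.05, 0, 0, 0, 0],
    [0.012, 0.05, 0, 0, 0, 0],
    [0.012, 0.05, 0, 0, 0, 0],
    [0.012, 0.05, 0, 0, 0, 0],
    [0.012, 0.05, 0, 0, 0, 0],
    [0.01, 0.044, 0, 0, 0, 0]
  ]
}}

```text
time: 6.15
tool_pos: [0.5356, -0.2702, 0.1733]
tool_rot: [-0.001, 1.0, -0.0, -0.002]
contact_force: [1.1, 0.7, -0.1]
gripper_width: 0.305
```

>>> {"name": "send_rows", "arguments": {
  "steps": [
    [0.005, 0.022, 0, 0, 0, 0],
    [0, 0, 0.04, 0, 0, 0],
    [0, 0, 0.035, 0, 0, 0],
    [0, 0, 0, 0, 0, 0],
    [0, 0, 0, 0, 0, 0]
  ]
}}

```text
time: 6.78
tool_pos: [0.542, -0.2908, 0.102]
tool_rot: [0.0, 1.0, 0.0, 0.0]
contact_force: [0.4, -0.2, -0.1]
gripper_width: 0.305
```

Run:
```python
from look import *
s=look("6",(260,90,360,190),7,[])
```

```text
6.775 [ 0.542  -0.2908  0.102 ] [1.e-04 1.e+00 2.e-04 2.e-04] 0.3053041818621325 [ 0.4 -0.2 -0.1]
```

View pics/scene_6c.png

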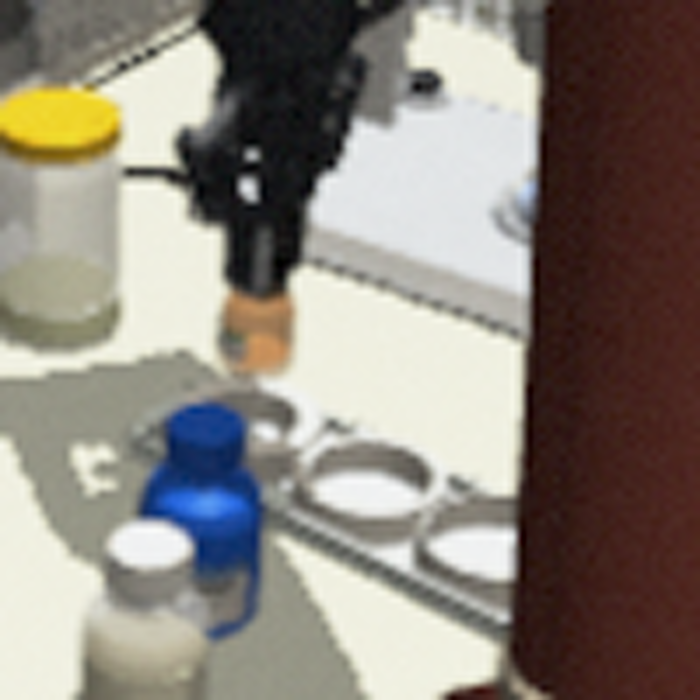

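```bash
cat > rel.py <<'E'
from ov import *
from scipy.optimize import fsolve
def fitc(u,v,z,r,mode,g="scene"):
    def f(p):
        q=proj(g,circ(p[0],p[1],z,r)); 
        return [(q[:,0].min()+q[:,0].max())/2-u, (q[:,1].min() if mode=="far" else q[:,1].max())-v]
    return fsolve(f,[.45,-.25])
if __name__=="__main__":
    h=lambda p:(275+(p[0]+.5)/9-.5,140+(p[1]+.5)/9-.5)
    m=fitc(*h((340,115)),.024,.0305,"far");w=fitc(*h((502,187)),.024,.035,"far")
    print("scene m,w",m,w,np.linalg.norm(m-w))
    print("n by extrap",m+(m-w)/np.linalg.norm(m-w)*.078)
    n=fitc(*h((198,50)),.024,.025,"far");print("n",n)
    k=lambda p:(260+(p[0]+.5)/7-.5,90+(p[1]+.5)/7-.5)
    for z in(.052,.056,.06): print("foot",z,fitc(*k((257,374)),z,.019,"near"))
E
python3 rel.py
```

```text
scene m,w [ 0.46656973 -0.27785356] [ 0.38958866 -0.26806372] 0.07760107380294011
n by extrap [ 0.54394654 -0.28769372]
n [ 0.53967713 -0.28903571]
foot 0.052 [ 0.54797616 -0.29663738]
foot 0.056 [ 0.5442709  -0.29087482]
foot 0.06 [ 0.54056564 -0.28511225]
```

>>> {"name": "send_rows", "arguments": {
  "steps": [
    [0, -0.002, 0.015, 0, 0, 0],
    [0, 0, 0.011, 0, 0, 0],
    [0, 0, 0, 0, 0, 0],
    [0, 0, 0, 0, 0, 0]
  ]
}}

```text
time: 7.32
tool_pos: [0.5416, -0.2891, 0.0752]
tool_rot: [-0.0, 1.0, -0.0, -0.0]
contact_force: [0.1, -0.1, 0.0]
gripper_width: 0.307
```

Run:
```python
from look import *
it=[(circ(.544,-.2877,.024,.025),(0,0,255))]
s=look("7",(270,110,340,180),9,[])
look("7",(320,150,400,250),6,[],"top")
```

```text
7.325 [ 0.5416 -0.2891  0.0752] [-1.e-04  1.e+00 -1.e-04 -0.e+00] 0.3069504341869608 [ 0.1 -0.1  0. ]
7.375 [ 0.5419 -0.2893  0.0756] [ 2.e-04  1.e+00 -1.e-04  2.e-04] 0.3048769806118193 [ 0.2 -0.2 -1. ]
```

View pics/scene_7c.png

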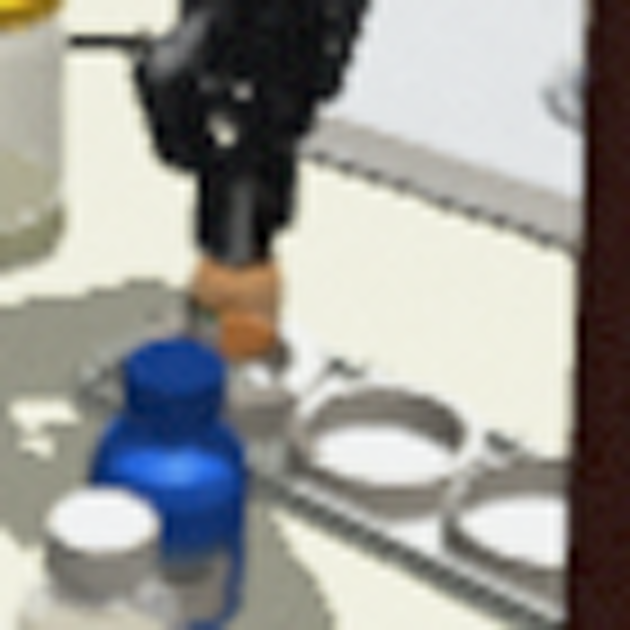

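View pics/top_7c.png

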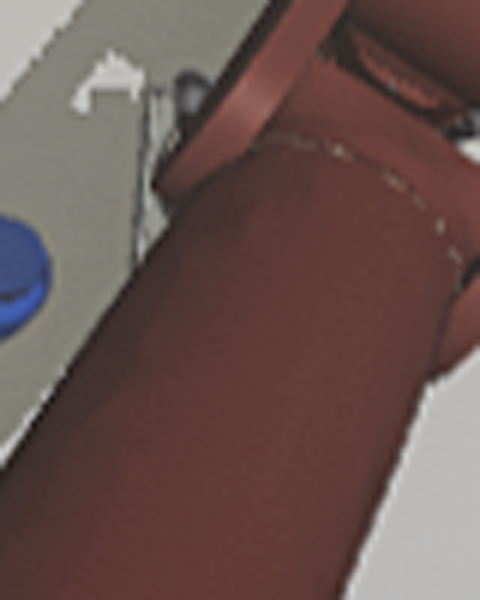

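Run:
```python
from rel import *
im=cv2.imread("pics/scene_7.png")
it=[(circ(.544,-.2877,.024,.025),(0,0,255)),(circ(.544,-.2877,.024,.038),(0,0,255)),(circ(.4666,-.2779,.024,.0305),(0,0,255)),(circ(.4666,-.2779,.024,.038),(0,0,255)),(circ(.544,-.2877,.028,.019),(0,255,0)),(circ(.544,-.2877,.056,.019),(0,255,0))]
overlay("scene",im,it,(270,110,340,180),10,"pics/s7o.png")
```

```text
(no output)
```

View pics/s7o.png

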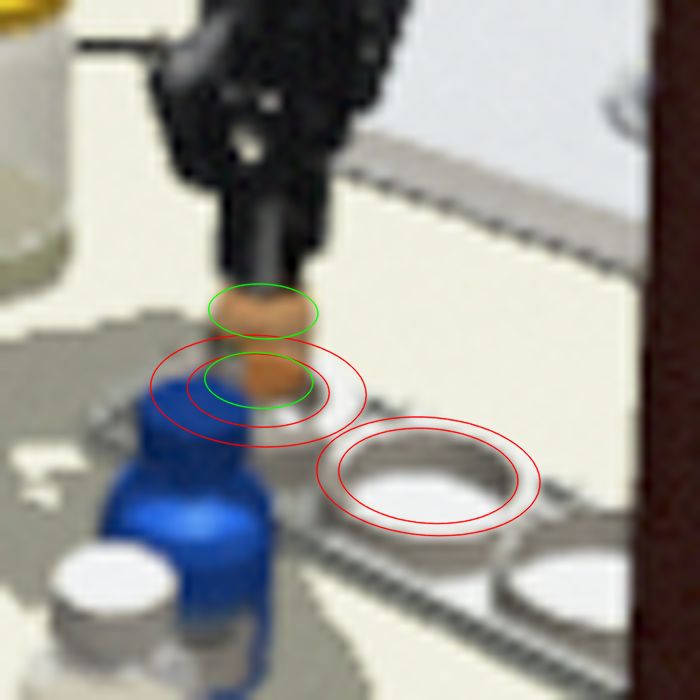

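>>> {"name": "send_rows", "arguments": {
  "steps": [
    [0, -0.001, 0.007, 0, 0, 0],
    [0, 0, 0.007, 0, 0, 0],
    [0, 0, 0.005, 0, 0, 0],
    [0, 0, 0.003, 0, 0, 0],
    [0, 0, 0, 0, 0, 0]
  ]
}}

```text
time: 8.05
tool_pos: [0.5415, -0.2879, 0.0529]
tool_rot: [-0.0, 1.0, -0.0, -0.0]
contact_force: [0.1, 0.5, -0.6]
gripper_width: 0.302
```

Run:
```python
from look import *
s=look("8",(270,120,340,180),10,[])
```

```text
8.05 [ 0.5415 -0.2879  0.0529] [-2.e-04  1.e+00 -1.e-04 -3.e-04] 0.3017696905983239 [ 0.1  0.5 -0.6]
```

View pics/scene_8c.png

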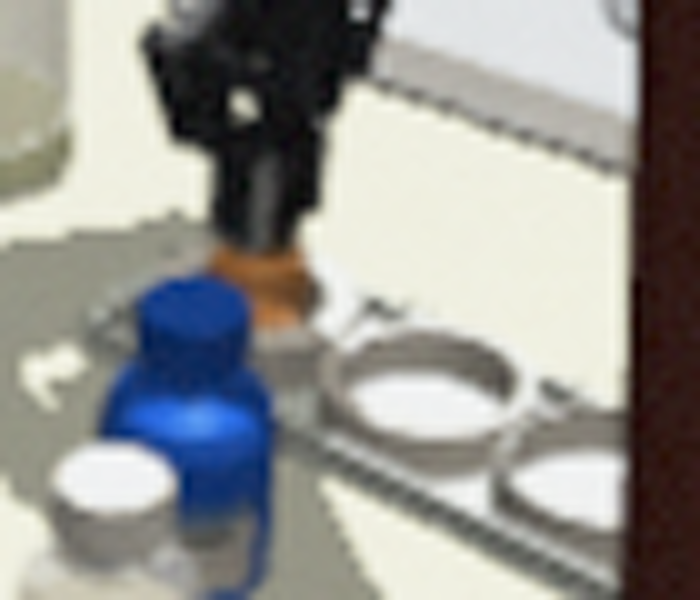

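>>> {"name": "send_rows", "arguments": {
  "steps": [
    [0, 0, 0.001, 0, 0, 0],
    [0, 0, 0.001, 0, 0, 0],
    [0, 0, 0, 0, 0, 0]
  ]
}}

```text
time: 8.48
tool_pos: [0.5416, -0.288, 0.0513]
tool_rot: [-0.0, 1.0, -0.0, -0.0]
contact_force: [0.3, 0.6, -0.7]
gripper_width: 0.304
```

>>> {"name": "send_rows", "arguments": {
  "steps": [
    [0, 0, 0.001, 0, 0, 0],
    [0, 0, 0, 0, 0, 0]
  ]
}}

```text
time: 8.72
tool_pos: [0.5419, -0.2881, 0.0511]
tool_rot: [0.0, 1.0, -0.0, 0.0]
contact_force: [-0.9, 2.2, 4.2]
gripper_width: 0.303
```

>>> {"name": "send_rows", "arguments": {
  "steps": [
    [0, 0, 0, 0, 0, 0],
    [0, 0, 0, 0, 0, 0],
    [0, 0, 0, 0, 0, 0],
    [0, 0, -0.02, 0, 0, 0],
    [0, 0, -0.04, 0, 0, 0],
    [0, 0, -0.05, 0, 0, 0],
    [0, 0, -0.04, 0, 0, 0],
    [0, 0, 0, 0, 0, 0]
  ],
  "grip": 0.65
}}

```text
time: 9.72
tool_pos: [0.5441, -0.2898, 0.2076]
tool_rot: [0.003, 1.0, -0.0, 0.005]
contact_force: [-0.7, -0.7, -0.3]
gripper_width: 0.652
```

Run:
```python
from look import *
s=look("9",(270,110,340,180),10,[])
```

```text
9.725 [ 0.5441 -0.2898  0.2076] [ 0.0032  1.     -0.      0.0046] 0.6517286745759282 [-0.7 -0.7 -0.3]
```

View pics/scene_9c.png

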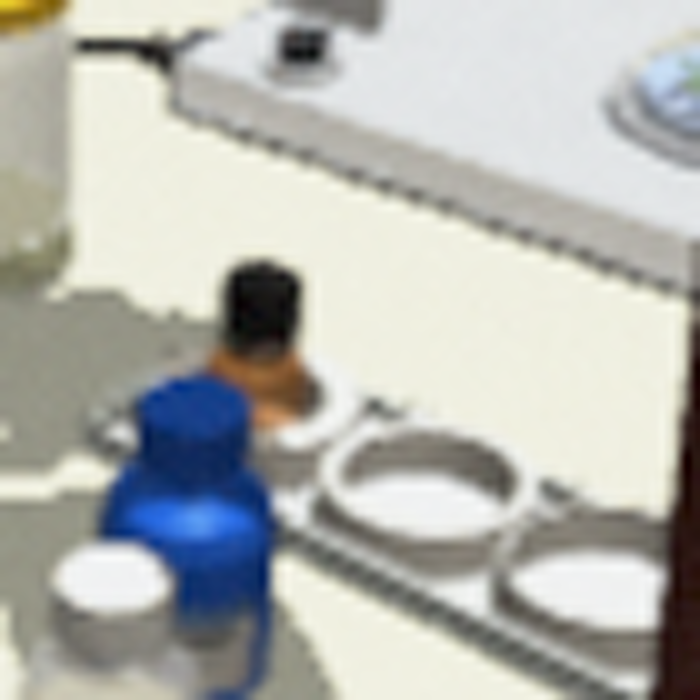

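>>> {"name": "send_rows", "arguments": {
  "steps": [
    [0.004, -0.02, 0, 0, 0, 0],
    [0.006, -0.045, 0, 0, 0, 0],
    [0.006, -0.05, 0, 0, 0, 0],
    [0.006, -0.05, 0, 0, 0, 0],
    [0.006, -0.05, 0, 0, 0, 0],
    [0.006, -0.04, 0, 0, 0, 0],
    [0.002, -0.018, 0.02, 0, 0, 0],
    [0, 0, 0.03, 0, 0, 0]
  ],
  "grip": 0.7
}}

```text
time: 10.78
tool_pos: [0.5772, -0.0132, 0.1485]
tool_rot: [-0.0, 1.0, 0.001, -0.0]
contact_force: [-0.1, 0.0, 0.2]
gripper_width: 0.699
```

>>> {"name": "send_rows", "arguments": {
  "steps": [
    [0, 0, 0.04, 0, 0, 0],
    [0, 0, 0, 0, 0, 0],
    [0, 0, 0, 0, 0, 0]
  ]
}}

```text
time: 11.15
tool_pos: [0.5776, -0.0152, 0.1104]
tool_rot: [-0.0, 1.0, -0.0, -0.0]
contact_force: [-0.0, -0.3, 0.8]
gripper_width: 0.703
```

Run:
```python
from look import *
s=look("10",(200,110,290,200),8,[])
```

```text
11.15 [ 0.5776 -0.0152  0.1104] [-0.e+00  1.e+00 -3.e-04 -2.e-04] 0.7029994999202652 [-0.  -0.3  0.8]
```

View pics/scene_10c.png

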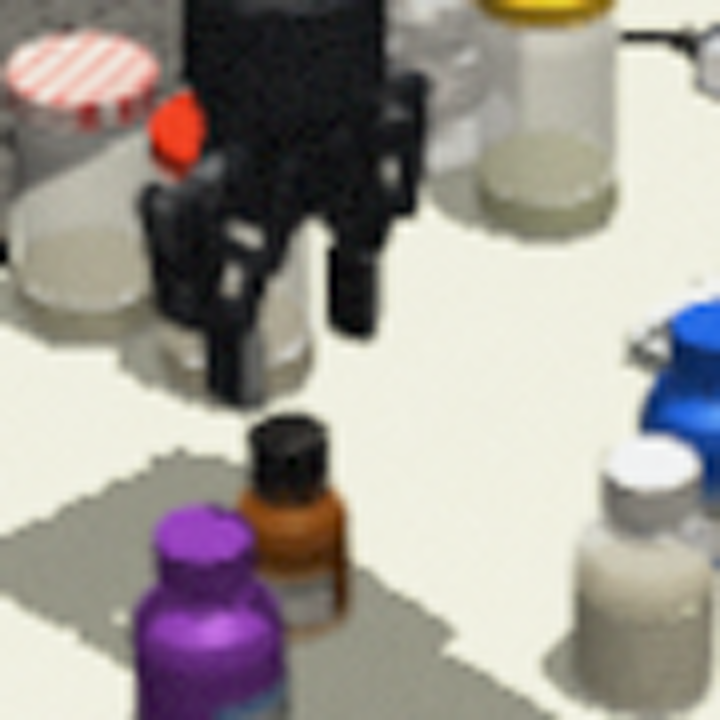

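>>> {"name": "send_rows", "arguments": {
  "steps": [
    [0.001, 0, 0.02, 0, 0, 0],
    [0, 0, 0.017, 0, 0, 0],
    [0, 0, 0.009, 0, 0, 0],
    [0, 0, 0, 0, 0, 0],
    [0, 0, 0, 0, 0, 0]
  ]
}}

```text
time: 11.82
tool_pos: [0.5791, -0.0151, 0.0647]
tool_rot: [0.0, 1.0, -0.0, 0.0]
contact_force: [0.7, 0.5, 0.1]
gripper_width: 0.702
```

Run:
```python
from look import *
s=look("11",(200,110,290,200),8,[])
```

```text
11.825 [ 0.5791 -0.0151  0.0647] [ 1.e-04  1.e+00 -1.e-04  4.e-04] 0.7024272315078022 [0.7 0.5 0.1]
```

View pics/scene_11c.png

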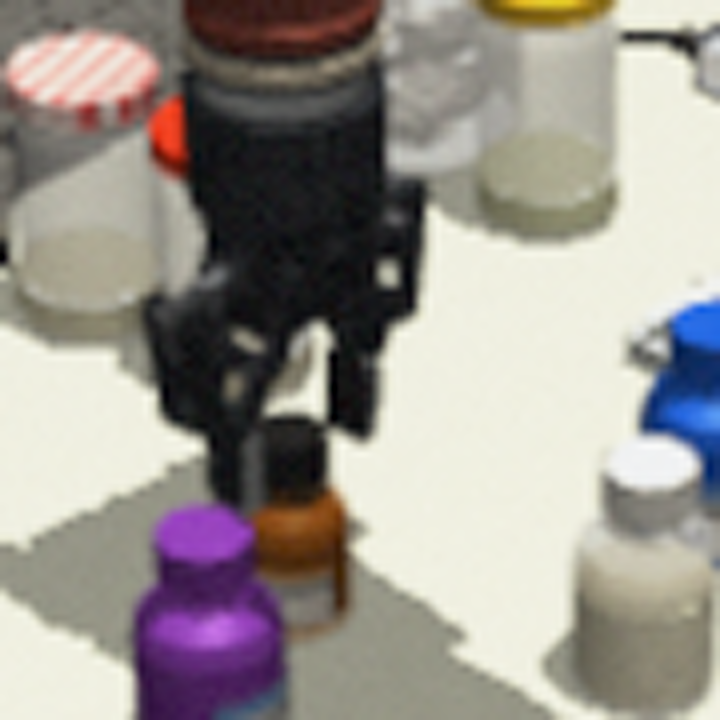

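Well centred; close and lift.

>>> {"name": "send_rows", "arguments": {
  "steps": [
    [0, 0, 0, 0, 0, 0],
    [0, 0, 0, 0, 0, 0],
    [0, 0, 0, 0, 0, 0],
    [0, 0, 0, 0, 0, 0],
    [0, 0, 0, 0, 0, 0]
  ],
  "grip": 0.1
}}

```text
time: 12.5
tool_pos: [0.5794, -0.0153, 0.0653]
tool_rot: [0.0, 1.0, -0.0, 0.001]
contact_force: [-0.4, -0.9, 4.6]
gripper_width: 0.352
```

>>> {"name": "send_rows", "arguments": {
  "steps": [
    [0, 0, -0.01, 0, 0, 0],
    [0, 0, -0.025, 0, 0, 0],
    [0, 0, -0.035, 0, 0, 0],
    [0, 0, -0.035, 0, 0, 0],
    [0, 0, -0.025, 0, 0, 0],
    [0, 0, 0, 0, 0, 0]
  ]
}}

```text
time: 13.25
tool_pos: [0.5798, -0.0152, 0.1966]
tool_rot: [0.0, 1.0, -0.0, 0.002]
contact_force: [-1.0, -0.2, -2.1]
gripper_width: 0.351
```

Run:
```python
from look import *
s=look("12",(200,90,290,200),7,[])
```

```text
13.25 [ 0.5798 -0.0152  0.1966] [ 3.0e-04  1.0e+00 -0.0e+00  2.1e-03] 0.3505411353708975 [-1.  -0.2 -2.1]
```

View pics/scene_12c.png

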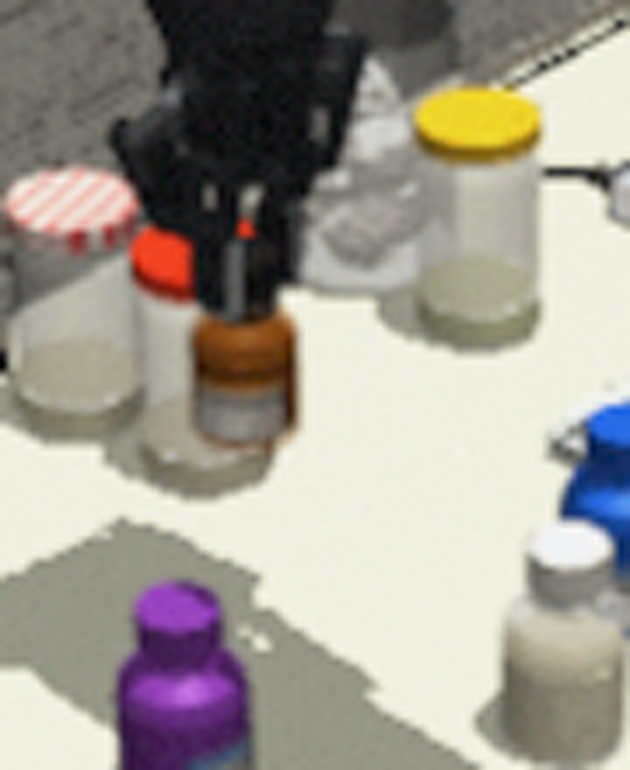

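>>> {"name": "send_rows", "arguments": {
  "steps": [
    [-0.01, 0.02, 0, 0, 0, 0],
    [-0.018, 0.042, 0, 0, 0, 0],
    [-0.02, 0.045, 0, 0, 0, 0],
    [-0.02, 0.045, 0, 0, 0, 0],
    [-0.02, 0.045, 0, 0, 0, 0],
    [-0.018, 0.044, 0, 0, 0, 0],
    [-0.009, 0.024, 0, 0, 0, 0],
    [0, 0, 0, 0, 0, 0]
  ]
}}

```text
time: 14.3
tool_pos: [0.462, -0.2806, 0.1917]
tool_rot: [-0.001, 1.0, -0.002, -0.002]
contact_force: [-0.4, 0.2, -1.0]
gripper_width: 0.351
```

>>> {"name": "send_rows", "arguments": {
  "steps": [
    [0, 0, 0.04, 0, 0, 0],
    [0, 0, 0.04, 0, 0, 0],
    [0, 0, 0.02, 0, 0, 0],
    [0, 0, 0, 0, 0, 0],
    [0, 0, 0, 0, 0, 0]
  ]
}}

```text
time: 14.92
tool_pos: [0.4647, -0.2805, 0.0958]
tool_rot: [0.001, 1.0, 0.0, 0.001]
contact_force: [0.5, 1.0, -0.1]
gripper_width: 0.355
```

Run:
```python
from look import *
it=[(circ(.4666,-.2779,.024,.0305),(0,0,255)),(circ(.4666,-.2779,.024,.038),(0,0,255)),(circ(.4666,-.2779,.031,.025),(0,255,0)),(circ(.4666,-.2779,.071,.025),(0,255,0))]
s=look("13",(270,90,350,180),8,[])
overlay("scene",cv2.imread("pics/scene_13.png"),it,(270,110,350,180),10,"pics/s13o.png")
```

```text
14.925 [ 0.4647 -0.2805  0.0958] [7.e-04 1.e+00 1.e-04 1.e-03] 0.35537331527932214 [ 0.5  1.  -0.1]
```

View pics/scene_13c.png

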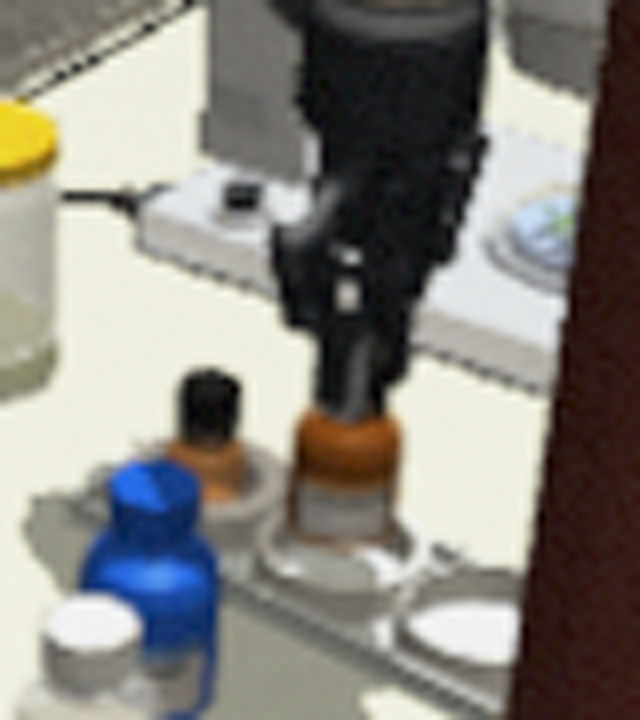

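View pics/s13o.png

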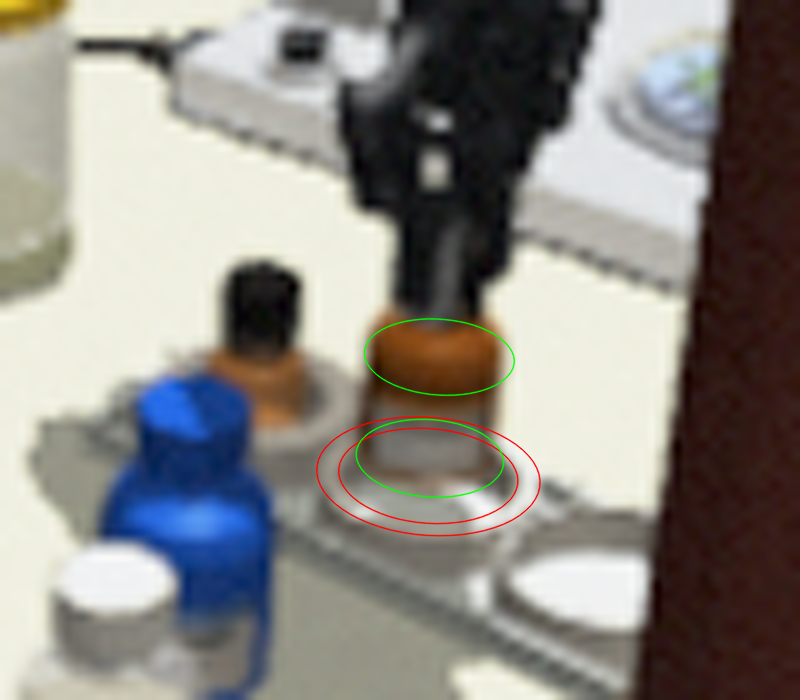

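Run:
```python
from rel import *
im=cv2.imread("pics/scene_9.png")
c=(.544,-.2877)
it=[(circ(*c,.024,.025),(0,0,255)),(circ(*c,.024,.038),(0,0,255)),(circ(*c,.004,.019),(0,255,0)),(circ(*c,.032,.019),(0,255,0)),(circ(*c,.072,.0145),(255,255,0)),(circ(*c,.052,.0145),(255,255,0))]
overlay("scene",im,it,(275,120,325,170),15,"pics/s9o.png")
```

```text
(no output)
```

View pics/s9o.png

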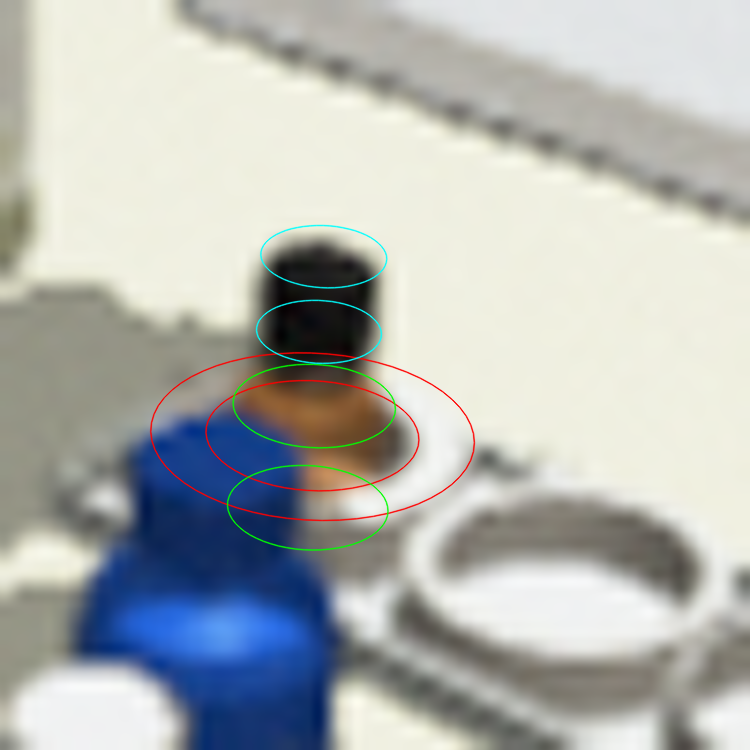

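>>> {"name": "send_rows", "arguments": {
  "steps": [
    [-0.001, -0.002, 0.005, 0, 0, 0],
    [0, 0, 0.007, 0, 0, 0],
    [0, 0, 0.007, 0, 0, 0],
    [0, 0, 0.004, 0, 0, 0],
    [0, 0, 0, 0, 0, 0],
    [0, 0, 0, 0, 0, 0]
  ]
}}

```text
time: 15.72
tool_pos: [0.4627, -0.2782, 0.0714]
tool_rot: [0.0, 1.0, -0.0, 0.0]
contact_force: [-0.1, 0.7, 0.1]
gripper_width: 0.357
```

Run:
```python
from look import *
s=look("14",(280,120,340,180),12,[])
```

```text
15.725 [ 0.4627 -0.2782  0.0714] [ 1.e-04  1.e+00 -1.e-04  1.e-04] 0.35722451313588266 [-0.1  0.7  0.1]
```

View pics/scene_14c.png

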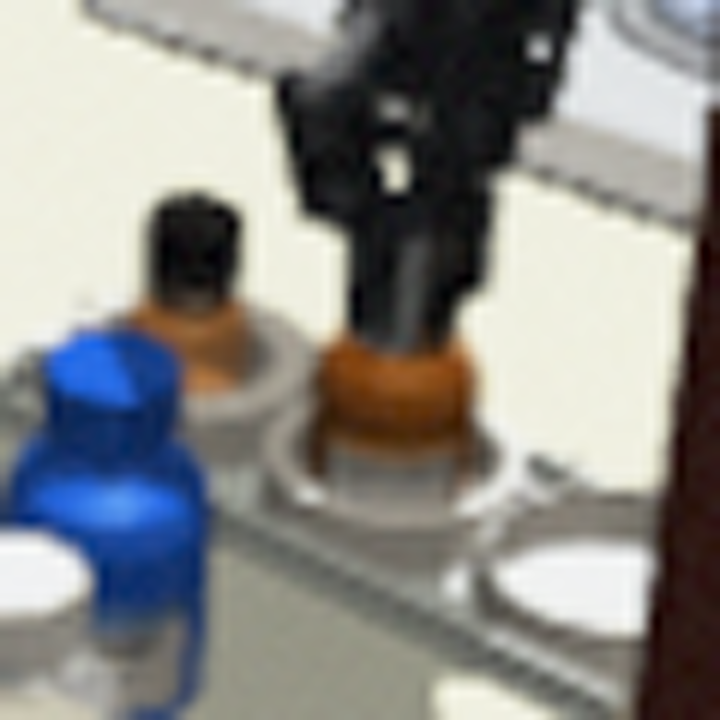

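>>> {"name": "send_rows", "arguments": {
  "steps": [
    [0, 0, 0.001, 0, 0, 0],
    [0, 0, 0.001, 0, 0, 0],
    [0, 0, 0.0005, 0, 0, 0],
    [0, 0, 0, 0, 0, 0]
  ]
}}

```text
time: 16.27
tool_pos: [0.4629, -0.2782, 0.0693]
tool_rot: [0.0, 1.0, -0.0, 0.0]
contact_force: [-1.3, 1.7, 2.4]
gripper_width: 0.354
```

Floor contact felt at the predicted height; release and rise.

>>> {"name": "send_rows", "arguments": {
  "steps": [
    [0, 0, 0, 0, 0, 0],
    [0, 0, 0, 0, 0, 0],
    [0, 0, 0, 0, 0, 0],
    [0, 0, -0.02, 0, 0, 0],
    [0, 0, -0.04, 0, 0, 0],
    [0, 0, -0.04, 0, 0, 0],
    [0, 0, -0.03, 0, 0, 0],
    [0, 0, 0, 0, 0, 0]
  ],
  "grip": 0.7
}}

```text
time: 17.27
tool_pos: [0.4644, -0.2795, 0.2038]
tool_rot: [0.003, 1.0, -0.0, 0.003]
contact_force: [-0.2, 0.8, -0.4]
gripper_width: 0.698
```

Run:
```python
from look import *
s=look("15",(270,100,350,180),9,[])
```

```text
17.275 [ 0.4644 -0.2795  0.2038] [ 2.6e-03  1.0e+00 -1.0e-04  3.3e-03] 0.6976021427286687 [-0.2  0.8 -0.4]
```

View pics/scene_15c.png

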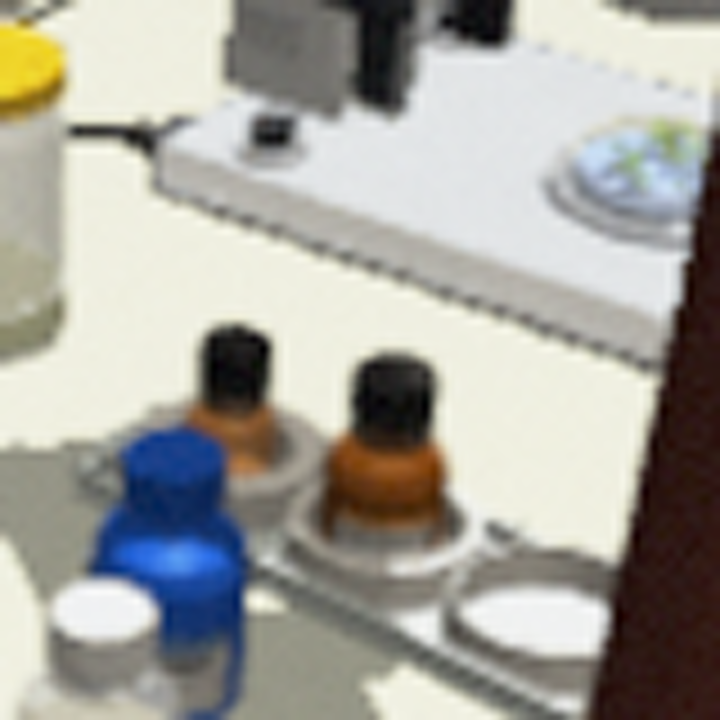

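>>> {"name": "send_rows", "arguments": {
  "steps": [
    [-0.002, -0.02, 0, 0, 0, 0],
    [-0.004, -0.045, 0, 0, 0, 0],
    [-0.004, -0.05, 0, 0, 0, 0],
    [-0.004, -0.05, 0, 0, 0, 0],
    [-0.004, -0.035, 0, 0, 0, 0],
    [-0.001, -0.014, 0.03, 0, 0, 0],
    [0, 0, 0.04, 0, 0, 0],
    [0, 0, 0, 0, 0, 0]
  ],
  "grip": 0.75
}}

```text
time: 18.32
tool_pos: [0.4397, -0.0619, 0.1239]
tool_rot: [-0.002, 1.0, 0.001, -0.005]
contact_force: [-0.5, 0.1, -0.0]
gripper_width: 0.751
```

>>> {"name": "send_rows", "arguments": {
  "steps": [
    [0, 0, 0, 0, 0, 0],
    [0, 0, 0, 0, 0, 0]
  ]
}}

```text
time: 18.58
tool_pos: [0.4447, -0.0644, 0.1306]
tool_rot: [0.0, 1.0, -0.0, 0.001]
contact_force: [1.0, 0.7, 0.4]
gripper_width: 0.747
```

Run:
```python
from look import *
s=look("16",(230,110,320,210),7,[])
```

```text
18.575 [ 0.4447 -0.0644  0.1306] [ 4.0e-04  1.0e+00 -3.0e-04  1.4e-03] 0.7470267844066755 [1.  0.7 0.4]
```

View pics/scene_16c.png

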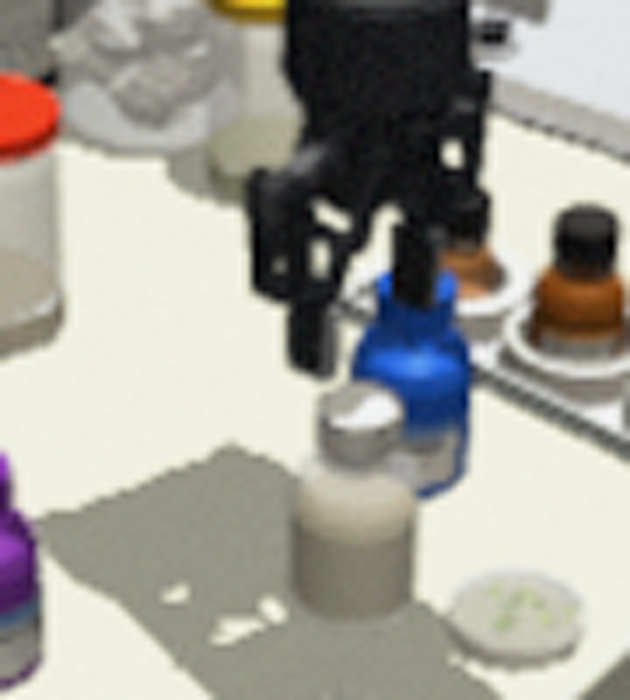

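Run:
```python
from look import *
p=manip.state()["tool_pos"]
it=[(np.array([p+[0,-.04,0],p+[0,.04,0]]),(0,255,255)),(np.array([p+[0,0,-.03],p+[0,0,.2]]),(0,255,255)),(circ(.445,-.0655,.103,.0185),(0,255,0)),(circ(.445,-.0655,.0,.029),(0,255,0))]
overlay("scene",cv2.imread("pics/scene_16.png"),it,(250,80,320,205),6,"pics/s16o.png")
```

```text
(no output)
```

View pics/s16o.png

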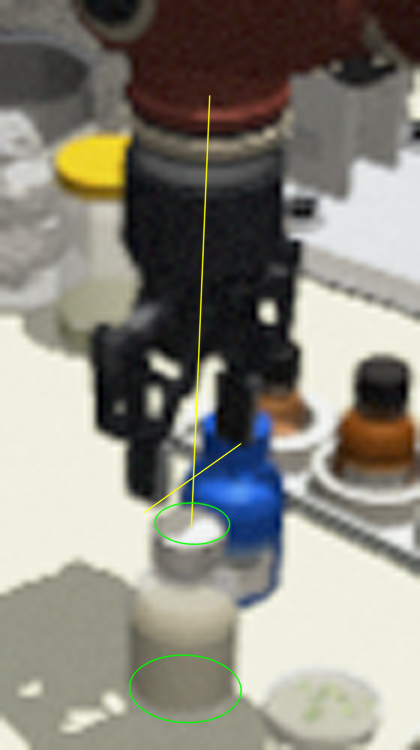

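>>> {"name": "send_rows", "arguments": {
  "steps": [
    [0, 0, 0.02, 0, 0, 0],
    [0, 0, 0.02, 0, 0, 0],
    [0, 0, 0.009, 0, 0, 0],
    [0, 0, 0, 0, 0, 0],
    [0, 0, 0, 0, 0, 0]
  ]
}}

```text
time: 19.25
tool_pos: [0.4444, -0.0644, 0.0809]
tool_rot: [0.0, 1.0, -0.0, 0.001]
contact_force: [-0.4, 0.8, 0.1]
gripper_width: 0.749
```

Run:
```python
from look import *
s=look("17",(250,110,320,205),7,[])
```

```text
19.25 [ 0.4444 -0.0644  0.0809] [ 3.e-04  1.e+00 -1.e-04  8.e-04] 0.7488295038934486 [-0.4  0.8  0.1]
```

View pics/scene_17c.png

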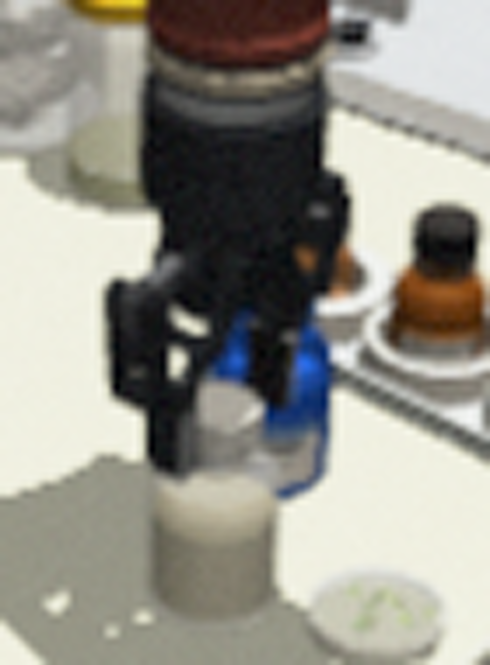

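>>> {"name": "send_rows", "arguments": {
  "steps": [
    [0, 0, 0, 0, 0, 0],
    [0, 0, 0, 0, 0, 0],
    [0, 0, 0, 0, 0, 0],
    [0, 0, 0, 0, 0, 0],
    [0, 0, 0, 0, 0, 0]
  ],
  "grip": 0.15
}}

```text
time: 19.92
tool_pos: [0.4445, -0.0646, 0.0809]
tool_rot: [0.001, 1.0, -0.0, 0.001]
contact_force: [-0.7, -2.4, 5.8]
gripper_width: 0.424
```

>>> {"name": "send_rows", "arguments": {
  "steps": [
    [0, 0, -0.01, 0, 0, 0],
    [0, 0, -0.025, 0, 0, 0],
    [0, 0, -0.035, 0, 0, 0],
    [0, 0, -0.035, 0, 0, 0],
    [0, 0, -0.025, 0, 0, 0],
    [0, 0, 0, 0, 0, 0]
  ]
}}

```text
time: 20.68
tool_pos: [0.4446, -0.0641, 0.2117]
tool_rot: [0.0, 1.0, 0.0, 0.002]
contact_force: [-0.5, -0.4, -1.6]
gripper_width: 0.424
```

Run:
```python
from look import *
s=look("18",(240,80,330,205),6,[])
```

```text
20.675 [ 0.4446 -0.0641  0.2117] [4.0e-04 1.0e+00 0.0e+00 1.8e-03] 0.42379336822333735 [-0.5 -0.4 -1.6]
```

View pics/scene_18c.png

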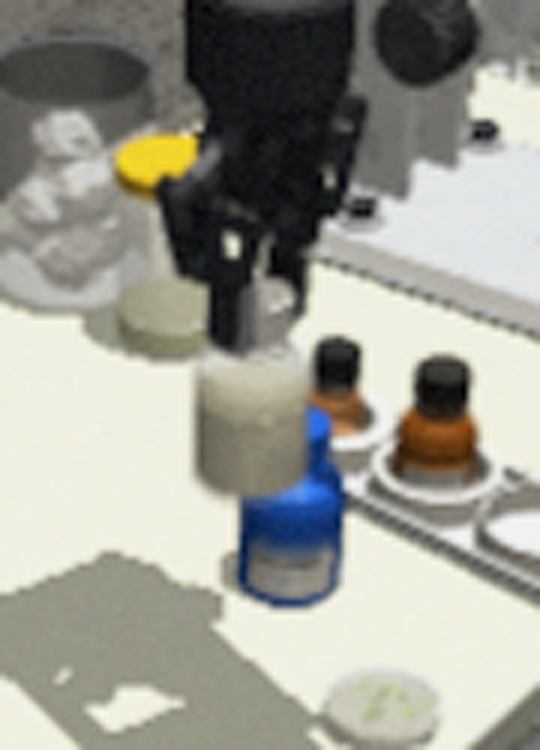

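>>> {"name": "send_rows", "arguments": {
  "steps": [
    [-0.006, 0.02, 0, 0, 0, 0],
    [-0.011, 0.04, 0, 0, 0, 0],
    [-0.012, 0.042, 0, 0, 0, 0],
    [-0.012, 0.042, 0, 0, 0, 0],
    [-0.011, 0.04, 0, 0, 0, 0],
    [-0.006, 0.022, 0, 0, 0, 0],
    [0, 0, 0, 0, 0, 0],
    [0, 0, 0.03, 0, 0, 0]
  ]
}}

```text
time: 21.72
tool_pos: [0.3866, -0.2703, 0.1805]
tool_rot: [0.001, 1.0, -0.0, 0.001]
contact_force: [-0.1, -0.8, -2.6]
gripper_width: 0.425
```

>>> {"name": "send_rows", "arguments": {
  "steps": [
    [0, 0, 0.035, 0, 0, 0],
    [0, 0, 0.025, 0, 0, 0],
    [0, 0, 0.008, 0, 0, 0],
    [0, 0, 0, 0, 0, 0],
    [0, 0, 0, 0, 0, 0]
  ]
}}

```text
time: 22.35
tool_pos: [0.3864, -0.2704, 0.1131]
tool_rot: [0.001, 1.0, 0.0, 0.001]
contact_force: [-0.5, -0.2, -1.4]
gripper_width: 0.422
```

Run:
```python
from look import *
c=(.3896,-.2681)
it=[(circ(*c,.024,.035),(0,0,255)),(circ(*c,.024,.038),(0,0,255)),(circ(*c,.032,.029),(0,255,0)),(circ(*c,.085,.029),(0,255,0))]
s=look("19",(280,100,370,190),8,[])
overlay("scene",cv2.imread("pics/scene_19.png"),it,(280,100,370,190),8,"pics/s19o.png")
```

```text
22.35 [ 0.3864 -0.2704  0.1131] [7.e-04 1.e+00 1.e-04 8.e-04] 0.4224381455801028 [-0.5 -0.2 -1.4]
```

View pics/scene_19c.png

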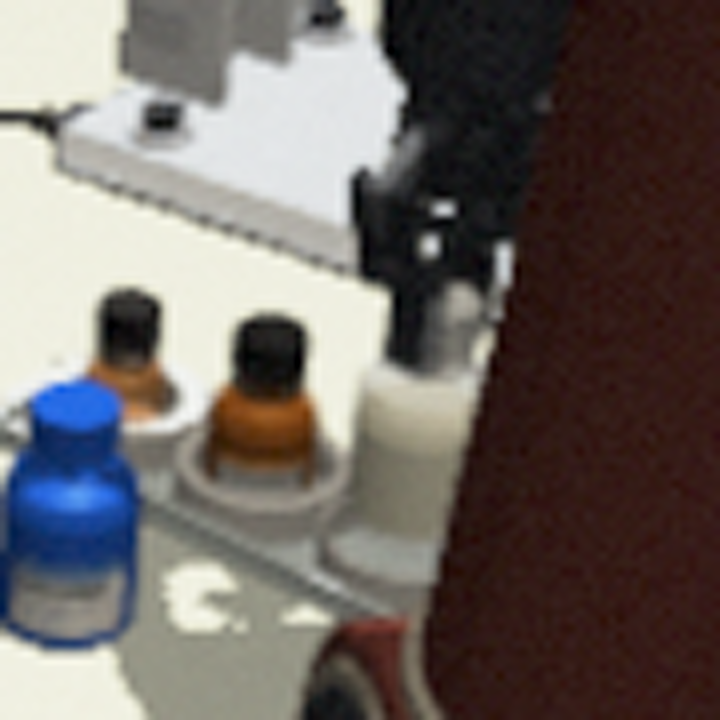

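View pics/s19o.png

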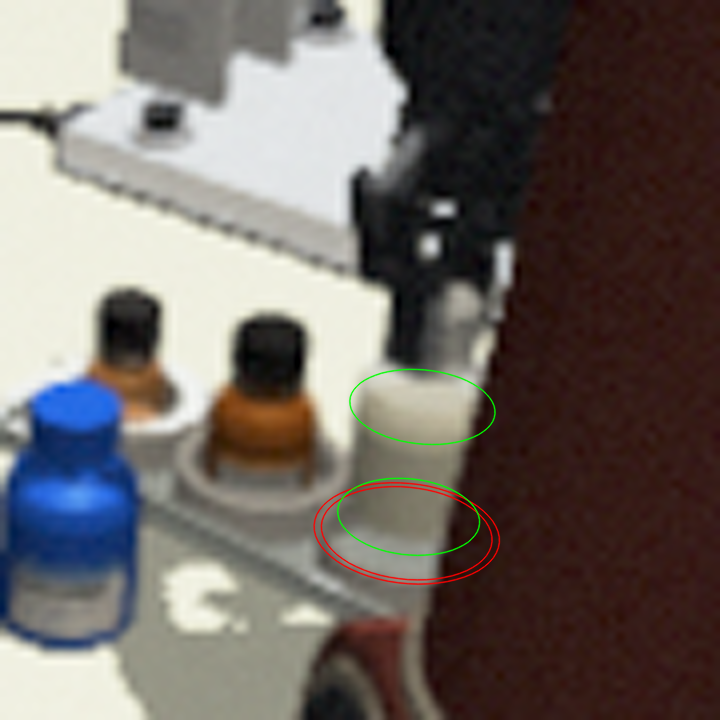

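>>> {"name": "send_rows", "arguments": {
  "steps": [
    [0.0005, -0.002, 0.005, 0, 0, 0],
    [0, 0, 0.006, 0, 0, 0],
    [0, 0, 0.006, 0, 0, 0],
    [0, 0, 0.005, 0, 0, 0],
    [0, 0, 0.003, 0, 0, 0],
    [0, 0, 0, 0, 0, 0],
    [0, 0, 0, 0, 0, 0]
  ]
}}

```text
time: 23.28
tool_pos: [0.3862, -0.268, 0.0869]
tool_rot: [-0.0, 1.0, -0.0, 0.0]
contact_force: [-0.4, -0.2, -1.0]
gripper_width: 0.429
```

Run:
```python
from look import *
s=look("20",(310,120,360,180),12,[])
```

```text
23.275 [ 0.3862 -0.268   0.0869] [-1.e-04  1.e+00 -1.e-04  0.e+00] 0.4287497148608314 [-0.4 -0.2 -1. ]
```

View pics/scene_20c.png

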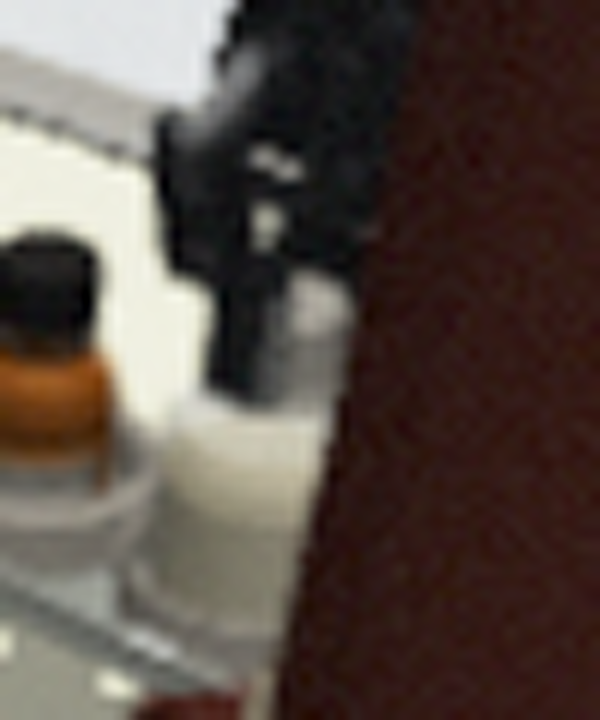

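No contact with the rim; going down to the floor.

>>> {"name": "send_rows", "arguments": {
  "steps": [
    [0, 0, 0.001, 0, 0, 0],
    [0, 0, 0.001, 0, 0, 0],
    [0, 0, 0, 0, 0, 0]
  ]
}}

```text
time: 23.7
tool_pos: [0.3862, -0.2682, 0.085]
tool_rot: [0.0, 1.0, -0.0, 0.0]
contact_force: [0.4, -0.5, -0.1]
gripper_width: 0.419
```

>>> {"name": "send_rows", "arguments": {
  "steps": [
    [0, 0, 0.0007, 0, 0, 0],
    [0, 0, 0, 0, 0, 0]
  ]
}}

```text
time: 23.95
tool_pos: [0.3865, -0.2684, 0.0849]
tool_rot: [0.0, 1.0, -0.0, 0.0]
contact_force: [-0.1, -0.1, 3.9]
gripper_width: 0.421
```

>>> {"name": "send_rows", "arguments": {
  "steps": [
    [0, 0, 0, 0, 0, 0],
    [0, 0, 0, 0, 0, 0],
    [0, 0, 0, 0, 0, 0],
    [0, 0, -0.02, 0, 0, 0],
    [0, 0, -0.04, 0, 0, 0],
    [0, 0, -0.04, 0, 0, 0],
    [0, 0, -0.03, 0, 0, 0],
    [0, 0, 0, 0, 0, 0]
  ],
  "grip": 0.75
}}

```text
time: 24.95
tool_pos: [0.3874, -0.2692, 0.2171]
tool_rot: [0.002, 1.0, -0.0, 0.002]
contact_force: [0.1, -0.5, -0.1]
gripper_width: 0.75
```

>>> {"name": "send_rows", "arguments": {
  "steps": [
    [0, -0.02, 0, 0, 0, 0],
    [0.01, -0.045, 0, 0, 0, 0],
    [0.01, -0.05, 0, 0, 0, 0],
    [0.01, -0.05, 0, 0, 0, 0],
    [0.01, -0.05, 0, 0, 0, 0],
    [0.01, -0.04, 0, 0, 0, 0],
    [0, -0.02, 0, 0, 0, 0],
    [0, 0, 0, 0, 0, 0]
  ]
}}

```text
time: 25.95
tool_pos: [0.4347, 0.0088, 0.2119]
tool_rot: [-0.0, 1.0, 0.002, -0.002]
contact_force: [0.1, 0.0, 0.4]
gripper_width: 0.752
```

Run:
```python
from look import *
s=look("21",(275,110,365,190),8,[])
look("21",(320,140,400,250),6,[],"top")
```

```text
25.95 [0.4347 0.0088 0.2119] [-4.0e-04  1.0e+00  1.7e-03 -1.8e-03] 0.751629209872786 [0.1 0.  0.4]
26.0 [0.4349 0.0079 0.2122] [-1.0e-04  1.0e+00  9.0e-04 -1.6e-03] 0.7529807340913517 [-0.8  0.4  0.7]
```

View pics/scene_21c.png

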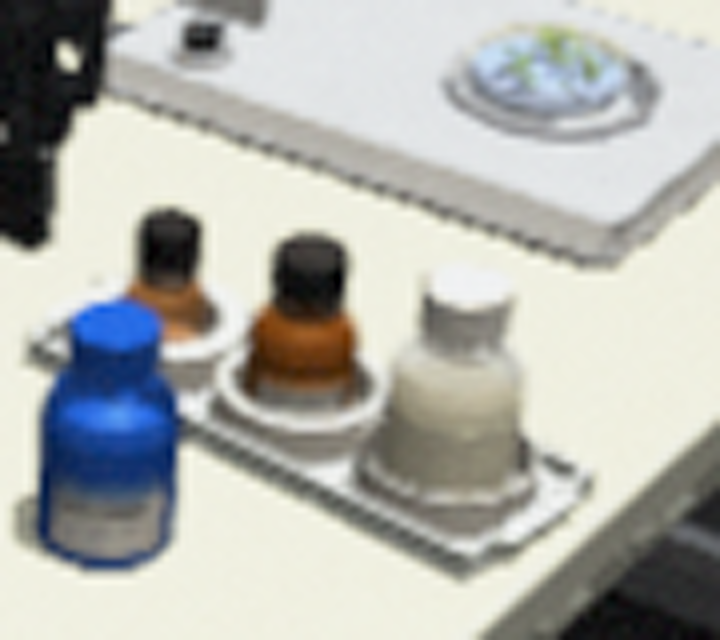

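View pics/top_21c.png

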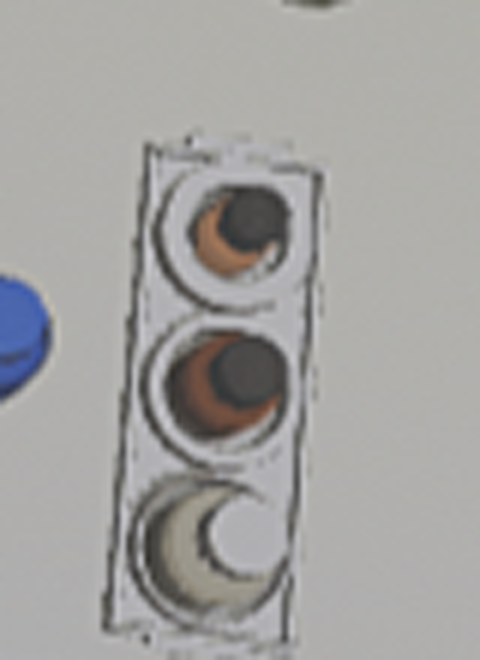

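View pics/scene_21.png

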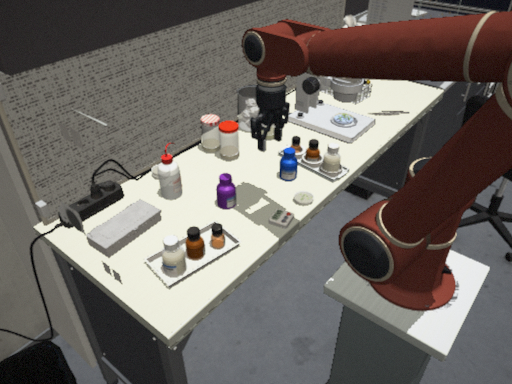

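>>> {"name": "send_rows", "arguments": {
  "steps": [
    [0, 0, 0, 0, 0, 0],
    [0, 0, 0, 0, 0, 0],
    [0, 0, 0, 0, 0, 0],
    [0, 0, 0, 0, 0, 0]
  ]
}}

```text
time: 26.55
tool_pos: [0.4362, 0.0067, 0.2142]
tool_rot: [-0.0, 1.0, -0.0, 0.0]
contact_force: [0.8, -0.6, -1.1]
gripper_width: 0.75
```

Run:
```python
from look import *
look("22",(275,110,365,190),8,[])
a=cv2.imread("pics/scene_21.png").astype(int);b=cv2.imread("pics/scene_22.png").astype(int);o=cv2.imread("pics/scene0.png").astype(int)
f=lambda x,y,r:np.abs(x[r[1]:r[3],r[0]:r[2]]-y[r[1]:r[3],r[0]:r[2]]).mean()
print("caddy still",f(a,b,(280,130,350,180)),"tray vs start",f(o,b,(150,220,240,275)),"ref noise",f(a,b,(150,220,240,275)))
print(manip.job_done())
```

```text
26.55 [0.4362 0.0067 0.2142] [-0.e+00  1.e+00 -4.e-04  0.e+00] 0.7495935069781715 [ 0.8 -0.6 -1.1]
caddy still 1.5540952380952382 tray vs start 2.2297643097643096 ref noise 1.2611447811447811
the job is handed in; nothing more can be done
None
```

All three bench bottles are standing in their own cups, and I handed the job in at 26.6 s. I picked up each one by its cap and lowered it until I felt the caddy floor. Contact came at the height I expected each time, with about 2–4 N, and then I let go.

- **Final pictures:** both cameras show the small, medium and large bottles upright inside the narrow, middle and wide cups. The bore leaves at most about 6 mm of play, so the 10 mm limit should hold.
- **At rest:** the caddy area did not change between the last two pictures beyond image noise, and the gripper was well clear of everything.
- **Tray bottles:** the tray area differs from the start by 2.2 grey levels on average, against about 1.3 of image noise. I put the extra down to shadow. In the picture the bottles stand as before, and the arm never went near them. I did not touch the blue and purple look-alikes.

**Disagreements:**
- **Between cameras:** the two cameras disagreed by about 4–12 mm, mostly in y. I settled this by comparing bottle and cup, or gripper and bottle, in the same picture.
- **Bottle height:** the small and medium bottles also looked about 5% shorter in the pictures than the text says. My two-view heights for all three came out 4–8 mm low.

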